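# Eject the used pipette tip into the discard beaker

### The arm

A 7-joint arm with a two-finger parallel gripper is mounted at the origin on a cart in front of the work surface, level with it; the furniture and walls round the work are solid. World frame = base frame: x ahead of the robot, y to its left, z up, the work surface at z = 0. Lengths are in m, angles in rad, forces in N, time in s.
With the tool pointing down it reaches from about 0.35 to 0.9 m from the base axis. Payload 8.1 kg.
Tool frame: the origin (TCP) lies between the finger pads; the fingertips stand 8 mm ahead of it and the grasp point (between the pads) lies 11 mm behind it (arm.tcp_to_tips is the distance from the TCP to the fingertips, in m); z points along the fingers, x is the direction in which the jaws open and shut, and the axes are right-handed (so a half turn about z gives the same grasp; the last joint's range is limited). The gripper opens to 92 mm and grips with 3 to 60 N. Pads are 19 mm wide; open, the fingers measure 130 mm over their backs; the gripper's body (75 mm by 190 mm) begins 47 mm behind the grasp point.
Start: joints at [1.091, 0.434, 0.025, 1.573, -0.012, 1.134, -0.075], TCP at [0.23, -0.581, 0.235] pointing down, gripper open.
Joint ranges: [-2.62, 2.62], [-0.44, 2.09], [-1.27, 1.32], [0.08, 2.57], [-1.32, 4.46], [0.12, 2], [-2.74, 2.74]. Speed limits (rad/s): [2.22, 2.22, 3.01, 3.01, 3.14, 3.14, 3.14].

### API

Orientations are given as a rotation vector (axis times angle).
In Python, from cell import arm, eyes gives the robot as it stands.
- The arm moves only by the tool play_rows, never from a script. Its argument "rows" is a list of rows, each a list of 3 entries, a list of its own where there are three numbers: the shift along the tool's x, y, z each as a share of 50 cm, from -1 to 1, then the turn, a rotation vector about the tool's x, y, z each as a share of 60 degrees, from -1 to 1, then the opening, from -1 (shut) to 1 (fully open), so that 0 is half open. In form: [[[dx, dy, dz], [ax, ay, az], grip], ...]. A call has 1 to 10 rows; each row is the pose to reach, as a shift and turn from the pose commanded when the call began, along the tool's axes at that moment; what a row does not reach only later rows make up. A row lasts 1/10 s, in which the tool goes at most 50 mm and 8.59 degrees, less where a joint would pass 70% of its speed; a pose out of reach is approached as far as the arm can. A call with a number of a shift or a turn outside -1 to 1 is refused whole. A call with a gripper value outside its range is refused whole. The fingers move at their own pace and stop on an object; "newtons" is the grip in N (left out, the last holds). Time passes only in rows, so rows that repeat a pose let the fingers close. It gives the time, the measured TCP pose, the force and the opening at its end, in the units of the state.
- arm.observe(): the state, without advancing time (a new reading comes with each control period).
- eyes.get_image(name): name is "scene" or "top" or "wrist"; returns (picture, depth): 420x560x3 uint8, red, green, blue; 420x560 float32, m along the optical axis (not along the pixel's ray), 0 where there is no reading.
- eyes.get_calibration(name): a dict with "intrinsics" (3x3 intrinsics, pixels), "k1" (the pictures are not rectified: a ray, as slopes to the right and down, at radius r is drawn at 1 + k1 r^2 times it, then the intrinsics apply), "R" (3x3) and "t" (3): a world point X has camera coordinates R X + t. Camera axes: x right, y down, z forward; pixel columns grow to the right and rows downward; lengths in m; the calibration is good to about 2 mm. A picture is of the moment at which its call begins: read the wrist's pose just before it. get_calibration takes no time and is no camera call; for the wrist camera it gives the pose at the moment of the call.
- arm.sign_off(): hands the job in, once; it reports no verdict.
The state is a dict: "clock": time; "joints": joint angles; "dq": joint speeds; "joint_efforts": joint torques, N m; "position": TCP position; "ee_rot": TCP orientation; "force": force on the tool from outside, world axes, zero at the start; "ft_torque": the same for the moment, N m; "width": opening from 0.0 (shut) to 1.0 (fully open).
Only numpy, scipy, OpenCV 4.12 (cv2) and the standard library are available. Lean on these libraries where they do the work, as an engineer would, in place of code of your own. Each camera call takes 0.05 s, during which the arm holds its last target.

### The job

Take the small glass beaker out of the green tray and stand it on the worktop under the yellow tip of the pipette that leans in the retort stand. Press the pipette's blue button along its axis to the soft first stop, rest there a moment, press on firmly to the second stop so that the used tip is pushed off into the beaker, and let the button come all the way back up. Then stand the beaker with the tip in it upright in the green tray again; never touch the tip with the gripper or tip the beaker over, and leave the dropper bottle, vials and bung where they are.

Things in the scene. Friction and masses are not known exactly. Their poses are not given: they have to be found in the camera images.
- stand: Fixed retort stand holding a single-button pipette. Origin: worktop below the clamped point of the pipette (219 mm up). Pipette axis leans 30 deg from vertical: the button end towards the stand's +y, the tip end towards -y. Clamp arm and vertical 12 mm steel rod, 339 mm tall, lie behind the pipette (rod at x +50 mm, y 0). Dark base plate x -90..+80, y +-45 mm, 9 mm high. Pipette body 25 mm thick.
- tip: Loose yellow plastic pipette tip, 42 mm long cone, 14 mm wide at the collar, 4 mm at the point, 10 g, snapped on the lower end of the pipette. Origin at its point, +z along its axis to the collar. At the start the point hangs 69 mm above the worktop. About 3 N along the axis, given by the ejector sleeve, pushes it off.
- tip_mid (a point): Middle of the yellow tip, on its axis, 21 mm from its point.
- drop_point (a point): Point on the worktop under the tip where the beaker's centre should stand to catch it (up to 8 mm off still catches it). Horizontal direction from here to the stand's origin is the side the button leans to (stand +y).
- button_top (a point): Centre of the top face of the blue round button, 23 mm across, at the upper end of the pipette, about 280 mm above the worktop; moves with the button. Face is square to the pipette axis.
- plunger (a joint): Slide of the blue button, m: 0 up, 0.010 at the first stop, along the pipette axis (down and towards the tip). Soft spring: 1 N at the start, 4.5 N at 0.010. Springs back by itself.
- ejector (a joint): Slide of the grey ejector sleeve, driven by the button beyond the first stop, m: 0 home, 0.007 at the second stop (button then 17 mm down in all). Stiff spring: does not move below 8 N on the button, 11 N at 0.007, and about 3 N more while the tip comes off (in all up to about 14 N). Springs back by itself.
- beaker: Loose small clear glass beaker, 46 mm across, 58 mm tall, inside about 40 mm wide, 28 to 49 g. Origin: centre of its underside, +z up. Its rim passes 11 mm below the tip. The pipette overhangs the place under the tip on the side it leans to, so come in there with the tool leaning away from the pipette (towards stand -y or the robot).
- tray: Fixed shallow dark green plastic tray, 130 mm (x) by 170 mm (y), walls 3 mm thick and 16 mm high, floor 3 mm thick. Origin: centre of its underside.
- dropper: Loose amber dropper bottle with a black bulb, 32 mm across, 96 mm tall; leave alone. Origin: centre of its underside.
- vial_white: Loose small vial with a white cap, 25 mm across, 53 mm tall; leave alone. Origin: centre of its underside.
- vial_black: Loose small vial with a black cap, 25 mm across, 53 mm tall; leave alone. Origin: centre of its underside.
- bung: Loose red rubber bung, 31 mm across, 26 mm tall; leave alone. Origin: centre of its underside.
Not all that is in view belongs to the job. Leave any pink or purple look-alike of the beaker alone.

How it is judged:
By the outcome, as a careful person would: the job done as asked, in the order asked, and still so for the second after the job is handed in, with the robot touching nothing.
It also fails if it takes over 72 s, if anything falls off the work surface, if the arm or the gripper's body presses on something with over 40 N, if the wrist force passes 120 N, or if a joint passes its speed limit or range.

## Working session

There is one attempt and no reset: what is moved stays moved. The work goes in short steps, Python scripts to look and compute and a tool call to move; the robot and the scene stay as the last step left them, time stands still between calls to the robot, and variables do not carry over. Pictures are saved under pics/ and viewed, and the job is handed in when it is done.

Besides the shell and the picture viewer there is one more tool, called after "Call:" as a command line: name --argument value ..., lists and objects as JSON in quotes. play_rows: Moves the arm, as the interface text tells. Its arguments: {"type":"object","properties":{"rows":{"type":"array","items":{"type":"array"}},"newtons":{"type":"number"}},"required":["rows"]}

```bash
ls; mkdir -p pics
python3 - <<'E'
from cell import arm, eyes
import cv2,numpy as np
s=arm.observe(); print({k:np.round(v,3).tolist() for k,v in s.items()}, arm.tcp_to_tips)
for n in ["scene","top","wrist"]:
    p,d=eyes.get_image(n); cv2.imwrite(f"pics/{n}0.png",p[:,:,::-1]); np.save(f"pics/{n}0.npy",d)
    c=eyes.get_calibration(n); print(n,{k:np.round(v,3).tolist() for k,v in c.items()})
E
```

```text
pics
{'clock': 0.0, 'joints': [1.091, 0.435, 0.025, 1.574, -0.012, 1.134, -0.075], 'dq': [0.001, 0.002, -0.0, -0.002, -0.001, -0.002, -0.001], 'joint_efforts': [-0.0, -66.785, 0.984, -31.446, -0.061, 0.043, 0.0], 'position': [0.23, -0.581, 0.234], 'ee_rot': [-2.598, 1.766, 0.002], 'force': [-0.171, -0.149, -0.398], 'ft_torque': [-0.029, -0.019, 0.067], 'width': 0.995} 0.008
scene {'intrinsics': [[533.931, 0.0, 277.752], [0.0, 533.931, 208.465], [0.0, 0.0, 1.0]], 'k1': 0.069, 'R': [[0.74, -0.673, -0.007], [-0.323, -0.347, -0.88], [0.59, 0.653, -0.474]], 't': [-0.295, 0.357, 0.913]}
top {'intrinsics': [[412.32, 0.0, 279.562], [0.0, 412.32, 215.592], [0.0, 0.0, 1.0]], 'k1': 0.013, 'R': [[-0.029, -1.0, 0.007], [-0.988, 0.028, -0.15], [0.15, -0.011, -0.989]], 't': [0.106, 0.478, 1.21]}
wrist {'intrinsics': [[319.532, 0.0, 276.154], [0.0, 319.532, 207.867], [0.0, 0.0, 1.0]], 'k1': -0.022, 'R': [[0.367, -0.93, -0.0], [-0.9, -0.356, 0.251], [-0.234, -0.092, -0.968]], 't': [-0.625, -0.031, 0.389]}
```

View pics/scene0.png

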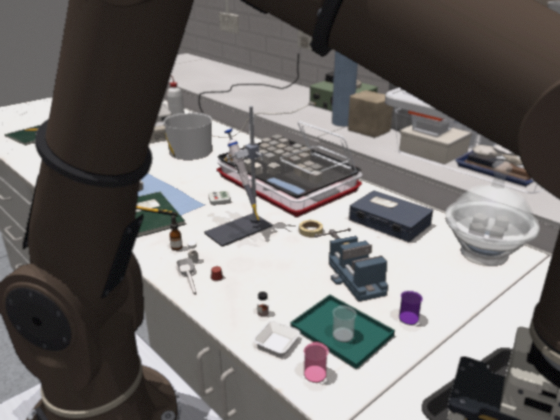

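View pics/top0.png

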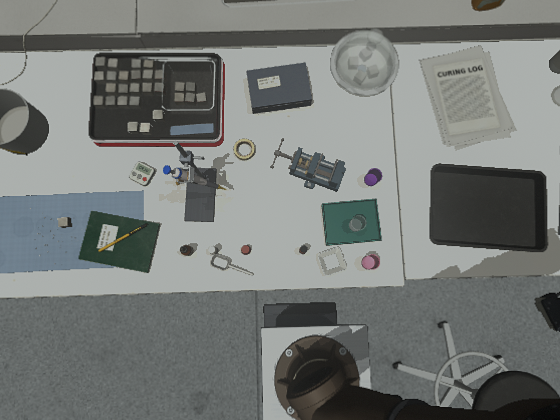

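View pics/wrist0.png

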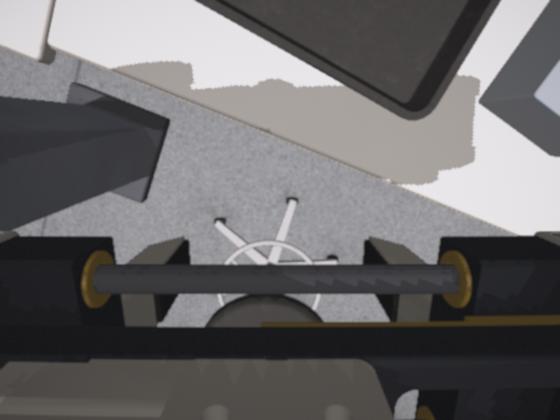

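Candidates for the beaker are the clear glass in the green tray (scene 343,323; top 357,223), the pink one (scene 315,362; top 371,262) and the purple one (scene 410,307; top 373,177). By the description I choose the clear one. Next I check it in a close crop and measure.

```bash
cat > h.py <<'E'
import numpy as np,cv2
from cell import arm,eyes
def unproj(c,u,v,d=None,z=None):
    K=np.array(c["intrinsics"]);k=c["k1"];R=np.array(c["R"]);t=np.array(c["t"])
    xd=(u-K[0,2])/K[0,0];yd=(v-K[1,2])/K[1,1]
    x,y=xd,yd
    for _ in range(20):
        f=1+k*(x*x+y*y);x=xd/f;y=yd/f
    ray=R.T@np.array([x,y,1.]);o=-R.T@t
    if z is not None: return o+ray*(z-o[2])/ray[2]
    return o+ray*d
def proj(c,X):
    K=np.array(c["intrinsics"]);k=c["k1"]
    p=np.array(c["R"])@np.array(X)+np.array(c["t"]);x,y=p[0]/p[2],p[1]/p[2];f=1+k*(x*x+y*y)
    return K[0,0]*x*f+K[0,2],K[1,1]*y*f+K[1,2]
def unproj2(c,u,v):
    o=-np.array(c["R"]).T@np.array(c["t"]); a=unproj(c,u,v,1.)-o; return o,a/np.linalg.norm(a)
def tri(c1,p1,c2,p2):
    o1,a=unproj2(c1,*p1);o2,b=unproj2(c2,*p2)
    s=np.linalg.lstsq(np.c_[a,-b],o2-o1,rcond=None)[0]
    A=o1+s[0]*a;B=o2+s[1]*b
    return (A+B)/2,np.linalg.norm(A-B)
E
python3 - <<'E'
from h import *
s=cv2.imread('pics/scene0.png');t=cv2.imread('pics/top0.png')
def crop(im,x0,y0,x1,y1,f): return cv2.resize(im[y0:y1,x0:x1],None,fx=f,fy=f,interpolation=cv2.INTER_CUBIC)
cv2.imwrite('pics/c1.png',crop(s,200,100,300,250,4))
cv2.imwrite('pics/c2.png',crop(t,140,130,260,230,6))
a=crop(s,280,280,440,400,4);b=crop(t,310,160,400,280,4);
cv2.imwrite('pics/c3.png',a);cv2.imwrite('pics/c4.png',b)
d=np.load('pics/top0.npy');c=eyes.get_calibration('top')
for u,v in [(322,204),(378,200),(382,242),(325,245),(357,223),(371,262),(373,177),(246,249),(304,248),(187,250),(209,247),(167,170)]:
    print(u,v,np.round(unproj(c,u,v,d[v,u]),3))
E
```

```text
322 204 [ 0.516 -0.04   0.016]
378 200 [ 0.528 -0.218 -0.004]
382 242 [ 0.395 -0.222 -0.003]
325 245 [ 0.391 -0.046 -0.003]
357 223 [ 0.456 -0.147  0.004]
371 262 [ 0.335 -0.183  0.005]
373 177 [ 0.601 -0.206  0.002]
246 249 [0.384 0.196 0.026]
304 248 [0.38  0.023 0.05 ]
187 250 [0.384 0.367 0.054]
209 247 [0.391 0.302 0.055]
167 170 [0.565 0.368 0.28 ]
```

View pics/c1.png

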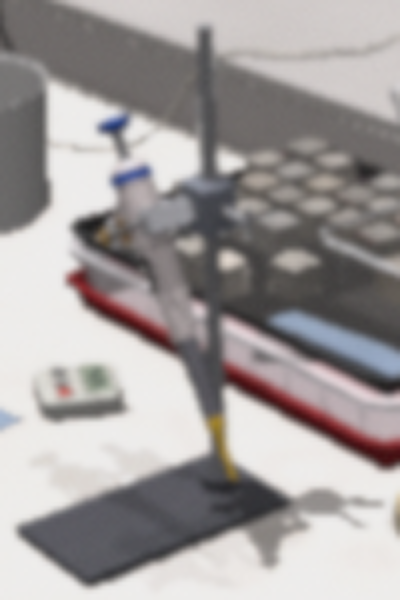

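View pics/c2.png

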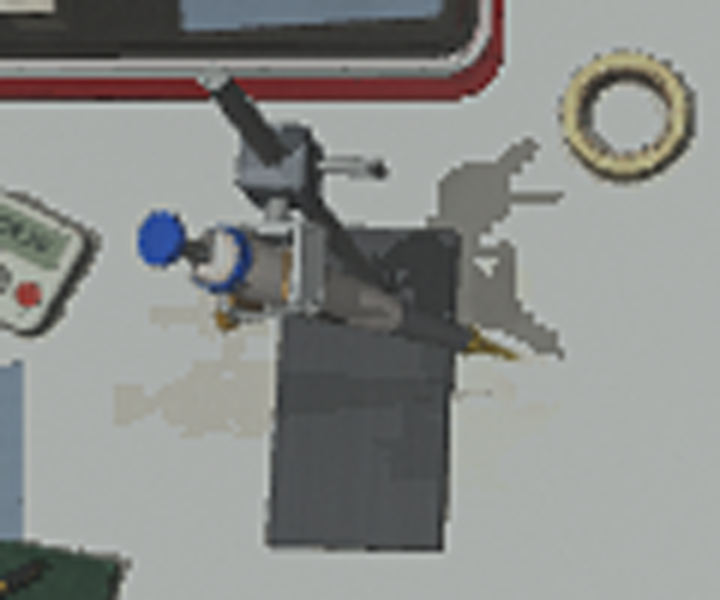

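View pics/c3.png

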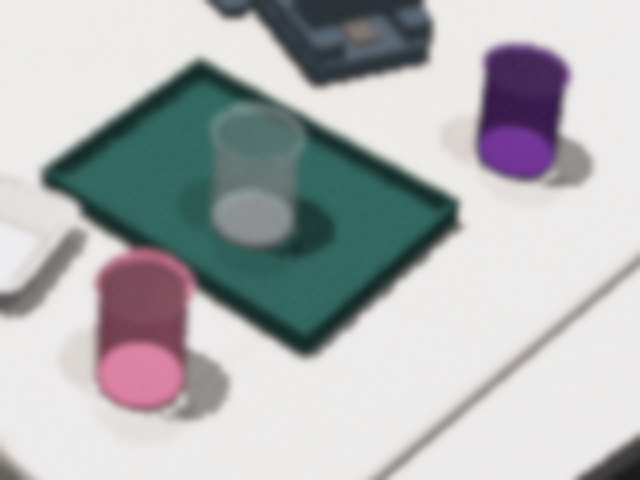

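View pics/c4.png

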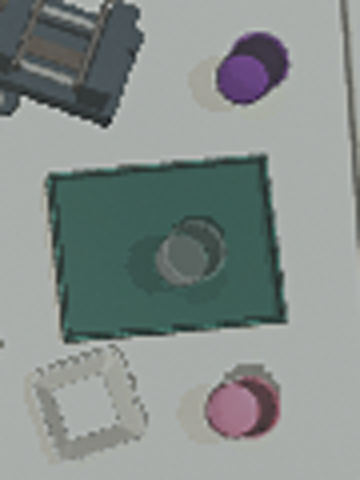

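The crop shows the clear glass beaker standing in the green tray (scene base at 343,334). The purple and pink ones stand outside the tray.

Run:
```python
from h import *
T=eyes.get_calibration('top');S=eyes.get_calibration('scene')
def top(x,y):return x/6+140,y/6+130
def sc(x,y):return x/4+200,y/4+100
B,e=tri(T,top(161,239),S,sc(112,124));print('button',B,e)
P,e=tri(T,top(517,357),S,sc(233,478));print('tip',P,e)
# with known z
print('button z.28',unproj(T,*top(161,239),z=.28),unproj(S,*sc(112,124),z=.28))
print('tip z.069',unproj(T,*top(517,357),z=.069),unproj(S,*sc(233,478),z=.069))
print('rodtop .339',unproj(T,*top(213,78),z=.339),unproj(S,*sc(205,28),z=.339))
for p in [(285,230),(458,230),(443,550),(267,545)]: print('plate',unproj(T,*top(*p),z=.009))
for p in [(20,527),(88,582),(293,500)]: print('plateS',unproj(S,*sc(*p),z=.009))
print('beaker base T',unproj(T,356.2,224.3,z=.005),'S',unproj(S,343.3,334.5,z=.005))
print('beaker rim T',unproj(T,358.8,222,z=.061),'S',unproj(S,280+257/4,280+133/4,z=.061))
for p in [(48,174),(267,156),(287,322),(65,341)]: print('tray',unproj(T,310+p[0]/4,160+p[1]/4,z=.016))
```

```text
button [0.5667926  0.36944678 0.27526021] 0.0007625544549806805
tip [0.55821648 0.24832007 0.07053882] 0.0001477745964210102
button z.28 [0.56517127 0.36839914 0.28      ] [0.55936173 0.35879239 0.28      ]
tip z.069 [0.55849526 0.24854525 0.069     ] [0.56002568 0.25038546 0.069     ]
rodtop .339 [0.61282635 0.33330729 0.339     ] [0.60924093 0.32457823 0.339     ]
plate [0.64277464 0.37593289 0.009     ]
plate [0.64037801 0.28578464 0.009     ]
plate [0.47175367 0.29450495 0.009     ]
plate [0.47687268 0.38443124 0.009     ]
plateS [0.47954769 0.37898058 0.009     ]
plateS [0.47113349 0.29225707 0.009     ]
plateS [0.63814084 0.28062978 0.009     ]
beaker base T [ 0.45177285 -0.14396002  0.005     ] S [ 0.45156853 -0.13984992  0.005     ]
beaker rim T [ 0.45139631 -0.14092905  0.061     ] S [ 0.44938074 -0.1406653   0.061     ]
tray [ 0.5179701  -0.03994636  0.016     ]
tray [ 0.52736674 -0.20978301  0.016     ]
tray [ 0.39856145 -0.21669807  0.016     ]
tray [ 0.38886782 -0.04711241  0.016     ]
```

```bash
cat >> h.py <<'E'
from scipy.spatial.transform import Rotation as Ro
def pose():
    s=arm.observe(); return np.array(s['position']),Ro.from_rotvec(s['ee_rot']),s
def toolR(zdir,xdir):
    z=np.array(zdir,float);z/=np.linalg.norm(z);x=np.array(xdir,float);x-=z*(x@z);x/=np.linalg.norm(x)
    return Ro.from_matrix(np.c_[x,np.cross(z,x),z])
def tilt(az,phi): # az, phi degrees: tool points azimuth az, tilted phi from down
    a,p=np.radians([az,phi]); z=[np.sin(p)*np.cos(a),np.sin(p)*np.sin(a),-np.cos(p)]
    return z,[-np.sin(a),np.cos(a),0]
def row(P,R,p0,R0): # shift/turn shares from commanded pose p0,R0
    return np.round(R0.inv().apply(np.array(P)-p0)/.5,4),np.round((R0.inv()*R).as_rotvec()/np.radians(60),4)
E
python3 - <<'E'
from h import *
p,R,s=pose();print(R.as_matrix().round(3))
c=eyes.get_calibration('wrist');C=-np.array(c['R']).T@c['t'];print('cam in tool',R.inv().apply(C-p), 'cam axis in tool',R.inv().apply(np.array(c['R'])[2]))
E
python3 -c "
import cell;print([x for x in dir(cell.arm) if x[0]!='_'])"
```

```text
[[ 0.368 -0.93  -0.001]
 [-0.93  -0.368  0.001]
 [-0.001  0.    -1.   ]]
cam in tool [ 0.00027018 -0.06754014 -0.15002701] cam axis in tool [8.12096366e-04 2.51050350e-01 9.67973689e-01]
['PlanningError', 'observe', 'sign_off', 'tcp_to_tips']
```

```bash
cat >> h.py <<'E'
def tiltR(al,phi,flip=False):
    a,p=np.radians([al,phi]);x=np.array([np.sin(a),-np.cos(a),0])
    return toolR([np.sin(p)*np.cos(a),np.sin(p)*np.sin(a),-np.cos(p)],-x if flip else x)
E
python3 - <<'E'
from h import *
p,R,s=pose()
for al,phi in [(-68,0),(-58,0),(-58,30),(-58,55),(-40,55)]:
    print(al,phi,row([.37,-.10,.28],tiltR(al,phi),p,R))
E
```

```text
-68 0 (array([-0.7912, -0.6146, -0.0909]), array([1.0000e-03, 8.0000e-04, 1.4931e+00]))
-58 0 (array([-0.7912, -0.6146, -0.0909]), array([9.0000e-04, 8.0000e-04, 1.3264e+00]))
-58 30 (array([-0.7912, -0.6146, -0.0909]), array([0.4171, 0.3475, 1.2938]))
-58 55 (array([-0.7912, -0.6146, -0.0909]), array([0.761, 0.634, 1.216]))
-40 55 (array([-0.7912, -0.6146, -0.0909]), array([0.8247, 0.492 , 0.943 ]))
```

Call:
play_rows --rows '[[[-0.8, -0.6, -0.1], [0.4, 0.3, 0.65], 1], [[-0.8, -0.6, -0.1], [0.4, 0.3, 0.65], 1], [[-0.8, -0.6, -0.1], [0.4, 0.3, 0.65], 1], [[-0.8, -0.6, -0.1], [0.4, 0.3, 0.65], 1], [[-0.8, -0.6, -0.1], [0.4, 0.3, 0.65], 1], [[-0.8, -0.6, -0.1], [0.4, 0.3, 0.65], 1], [[-0.8, -0.6, -0.1], [0.4, 0.3, 0.65], 1], [[-0.8, -0.6, -0.1], [0.4, 0.3, 0.65], 1], [[-0.8, -0.6, -0.1], [0.4, 0.3, 0.65], 1], [[-0.8, -0.6, -0.1], [0.4, 0.3, 0.65], 1]]'

```text
clock: 1.15
position: [0.3585, -0.1085, 0.2835]
ee_rot: [-1.693, 2.342, -0.719]
force: [1.2, -1.3, 1.0]
width: 0.998
```

Run:
```python
from h import *
p,R,s=pose();print(np.round(s['joints'],3), R.as_matrix().round(2).tolist())
b=np.array([.451,-.141,.035]);Rt=tiltR(-58,55);z=Rt.as_matrix()[:,2]
print(z,row(b-z*.15,Rt,p,R), b-z*.15)
```

```text
[ 1.008 -0.362 -0.811  2.327 -0.078  0.597 -1.669] [[-0.34, -0.85, 0.4], [-0.93, 0.24, -0.28], [0.14, -0.47, -0.87]]
[ 0.43408445 -0.69468033 -0.57357644] (array([-0.1987,  0.1409,  0.2641]), array([0.382 , 0.3187, 0.5598])) [ 0.38588733 -0.03679795  0.12103647]
```

Call:
play_rows --rows '[[[-0.2, 0.14, 0.26], [0.38, 0.32, 0.56], 1], [[-0.2, 0.14, 0.26], [0.38, 0.32, 0.56], 1], [[-0.2, 0.14, 0.26], [0.38, 0.32, 0.56], 1], [[-0.2, 0.14, 0.26], [0.38, 0.32, 0.56], 1], [[-0.2, 0.14, 0.26], [0.38, 0.32, 0.56], 1], [[-0.2, 0.14, 0.26], [0.38, 0.32, 0.56], 1], [[-0.2, 0.14, 0.26], [0.38, 0.32, 0.56], 1]]'

```text
clock: 1.85
position: [0.3606, -0.1275, 0.2372]
ee_rot: [-0.967, 2.536, -0.964]
force: [0.1, -0.1, -0.3]
width: 1.002
```

```bash
cat > st.py <<'E'
from h import *
p,R,s=pose();M=R.as_matrix();z=M[:,2]
print(s['clock'],'J',np.round(s['joints'],2),'p',p.round(4),'az %.1f tilt %.1f xz %.3f'%(np.degrees(np.arctan2(z[1],z[0])),np.degrees(np.arccos(-z[2])),M[2,0]),'w',round(s['width'],3),'F',np.round(s['force'],1))
E
python3 st.py
```

```text
1.85 J [ 1.35 -0.44 -1.27  2.5   0.37  0.27 -2.74] p [ 0.3606 -0.1275  0.2372] az -47.7 tilt 41.8 xz -0.007 w 1.002 F [ 0.1 -0.1 -0.3]
```

```bash
cat > log.py <<'E'
import json,os
from h import *
p,R,s=pose();d=json.load(open('log.json')) if os.path.exists('log.json') else []
d.append([list(map(float,s['joints'])),p.tolist(),list(map(float,s['ee_rot']))]);json.dump(d,open('log.json','w'))
E
python3 log.py
python3 - <<'E'
import json,itertools
from h import *
D=json.load(open('log.json'))
D.append([[1.091,.4345,.025,1.5735,-.012,1.134,-.075],[.23,-.581,.2345],[-2.598,1.766,.002]])
D.append([[1.008,-.362,-.811,2.327,-.078,.597,-1.669],[.3585,-.1085,.2835],[-1.693,2.342,-.719]])
from scipy.optimize import least_squares
def rots(q,s,o):
    a=['z','y','z','y','z','y','z'];R=Ro.identity();out=[]
    for i in range(7):
        R=R*Ro.from_euler(a[i],s[i]*q[i]+o[i]);out.append(R)
    return out
best=[]
for sg in itertools.product([1,-1],repeat=7):
    def f(x):
        o=[x[0],0,0,0,0,0,x[1]]
        return np.concatenate([(rots(q,sg,o)[-1].inv()*Ro.from_rotvec(r)).as_rotvec() for q,p,r in D])
    m=min((least_squares(f,[a,b]) for a in (0,2,-2) for b in (0,1.6,-1.6,3.1)),key=lambda r:r.cost)
    best.append((m.cost,sg,m.x))
best.sort(key=lambda b:b[0])
for b in best[:6]:print(b)
E
```

```text
(np.float64(1.743291883704689e-06), (-1, 1, -1, 1, -1, 1, -1), array([-5.67956347e-05, -3.14184092e+00]))
(np.float64(1.7432918837048595e-06), (-1, -1, -1, -1, -1, -1, -1), array([ 3.14153586e+00, -2.48265585e-04]))
(np.float64(0.11721037196954669), (1, -1, -1, -1, 1, -1, -1), array([ 0.58837738, -0.42948518]))
(np.float64(0.11721037196954706), (1, 1, -1, 1, 1, 1, -1), array([3.72997003, 2.71210748]))
(np.float64(0.12820437225793108), (1, -1, -1, -1, -1, -1, -1), array([ 0.75775068, -0.09346   ]))
(np.float64(0.12820437225793163), (1, 1, -1, 1, -1, 1, -1), array([-2.38384196, -3.23505264]))
```

```bash
cat > kin.py <<'E'
from h import *
SG=(-1,1,-1,1,-1,1,-1);AX='zyzyzyz'
def rots(q):
    R=np.eye(3);out=[]
    for i in range(7):
        a=SG[i]*q[i]+(np.pi if i==6 else 0);c,s=np.cos(a),np.sin(a)
        R=R@(np.array([[c,-s,0],[s,c,0],[0,0,1]]) if AX[i]=='z' else np.array([[c,0,s],[0,1,0],[-s,0,c]]));out.append(R)
    return out
E
python3 - <<'E'
import json
from kin import *
D=json.load(open('log.json'))
D.append([[1.091,.4345,.025,1.5735,-.012,1.134,-.075],[.23,-.581,.2345],[-2.598,1.766,.002]])
D.append([[1.008,-.362,-.811,2.327,-.078,.597,-1.669],[.3585,-.1085,.2835],[-1.693,2.342,-.719]])
A=[];b=[]
for q,p,r in D:
    o=rots(q)
    A.append(np.c_[[0,0,1],o[0][:,0],o[2][:,2],o[2][:,0],o[4][:,2],o[4][:,0],o[6][:,2]]);b+=p
A=np.vstack(A);
x,res,rk,sv=np.linalg.lstsq(A,np.array(b),rcond=None);print(x,rk,sv,(A@x-b).round(4))
cols=[0,2,4,6];x=np.linalg.lstsq(A[:,cols],np.array(b),rcond=None)[0];print(x,(A[:,cols]@x-b).round(4))
E
```

```text
[ 0.19737885  0.08047964  0.5319576   0.00953907  0.33112742 -0.02037188
  0.31942224] 7 [3.39723744 2.68752629 1.26046669 0.57132972 0.53648594 0.14983931
 0.10255386] [-0.0028  0.0005  0.0001  0.0492  0.0257  0.0003  0.0049  0.0018 -0.0004]
[0.29097427 0.49420874 0.43005234 0.31193049] [ 0.022   0.0209 -0.0093  0.0363  0.0461  0.0108  0.0285  0.0298 -0.0015]
```

```bash
cat >> log.json <<'E'
E
python3 - <<'E'
import json
D=json.load(open('log.json'))
D.append([[1.091,.4345,.025,1.5735,-.012,1.134,-.075],[.23,-.581,.2345],[-2.598,1.766,.002]])
D.append([[1.008,-.362,-.811,2.327,-.078,.597,-1.669],[.3585,-.1085,.2835],[-1.693,2.342,-.719]])
json.dump(D,open('log.json','w'))
from kin import *
import itertools
b=[];C={k:[] for k in ['x0','y0','h','a1x','a1y','L1','a3x','a3y','L2','a5x','a5y','L3']}
for q,p,r in D:
    o=rots(q);b+=p
    for k,v in zip(C,[[1,0,0],[0,1,0],[0,0,1],o[0][:,0],o[0][:,1],o[2][:,2],o[2][:,0],o[2][:,1],o[4][:,2],o[4][:,0],o[4][:,1],o[6][:,2]]):C[k]+=list(v)
b=np.array(b);base=['h','L1','L2','L3'];R=[]
for n in (1,2,3):
  for e in itertools.combinations([k for k in C if k not in base],n):
    ks=base+list(e);A=np.array([C[k] for k in ks]).T
    x=np.linalg.lstsq(A,b,rcond=None)[0];R.append((np.abs(A@x-b).max(),dict(zip(ks,x.round(3)))))
R.sort(key=lambda r:r[0]+.004*len(r[1]))
for r in R[:8]:print(r)
E
```

```text
(np.float64(0.0017098254622376907), {'h': np.float64(0.298), 'L1': np.float64(0.562), 'L2': np.float64(0.426), 'L3': np.float64(0.393), 'a1y': np.float64(-0.052)})
(np.float64(0.0036096222359895958), {'h': np.float64(0.212), 'L1': np.float64(0.551), 'L2': np.float64(0.43), 'L3': np.float64(0.296), 'a3y': np.float64(-0.055)})
(np.float64(0.000306304189981621), {'h': np.float64(0.271), 'L1': np.float64(0.559), 'L2': np.float64(0.427), 'L3': np.float64(0.362), 'a1y': np.float64(-0.036), 'a3y': np.float64(-0.018)})
(np.float64(0.0006052257463695643), {'h': np.float64(0.296), 'L1': np.float64(0.562), 'L2': np.float64(0.424), 'L3': np.float64(0.396), 'a1y': np.float64(-0.054), 'a5x': np.float64(-0.004)})
(np.float64(0.0007128368459516921), {'h': np.float64(0.288), 'L1': np.float64(0.556), 'L2': np.float64(0.428), 'L3': np.float64(0.377), 'a1y': np.float64(-0.047), 'a5y': np.float64(-0.006)})
(np.float64(0.0010548980820330178), {'h': np.float64(0.301), 'L1': np.float64(0.561), 'L2': np.float64(0.429), 'L3': np.float64(0.394), 'a1x': np.float64(-0.003), 'a1y': np.float64(-0.054)})
(np.float64(0.0011427335010820716), {'h': np.float64(0.219), 'L1': np.float64(0.552), 'L2': np.float64(0.435), 'L3': np.float64(0.295), 'a3y': np.float64(-0.053), 'a5x': np.float64(0.008)})
(np.float64(0.0015507880420227993), {'h': np.float64(0.299), 'L1': np.float64(0.561), 'L2': np.float64(0.428), 'L3': np.float64(0.393), 'x0': np.float64(-0.003), 'a1y': np.float64(-0.05)})
```

```bash
cat >> kin.py <<'E'
P=dict(h=.271,L1=.559,L2=.427,L3=.362,y1=-.036,y3=-.018)
LO=np.array([-2.62,-.44,-1.27,.08,-1.32,.12,-2.74]);HI=np.array([2.62,2.09,1.32,2.57,4.46,2,2.74])
def fk(q):
    o=rots(q)
    return np.array([0,0,P['h']])+o[0][:,1]*P['y1']+o[2]@np.array([0,P['y3'],P['L1']])+o[4][:,2]*P['L2']+o[6][:,2]*P['L3'],o[6]
from scipy.optimize import least_squares
def ik(pt,R,seeds,m=.06):
    M=R.as_matrix();sol=[]
    def f(q):
        p,r=fk(q);return np.r_[(p-pt)*3,(r-M).ravel()*.5,.003*(q-(LO+HI)/2)/(HI-LO)]
    for q0 in seeds:
        r=least_squares(f,np.clip(q0,LO+m+.01,HI-m-.01),bounds=(LO+m,HI-m),max_nfev=60)
        p,rr=fk(r.x);e=np.linalg.norm(p-pt)*1000;a=np.degrees(Ro.from_matrix(rr.T@M).magnitude())
        sol.append((e+a,r.x))
    return min(sol,key=lambda s:s[0])
rng=np.random.default_rng(0)
SEED=[np.array([1.09,.43,.02,1.57,0,1.13,-.07])]+[LO+(HI-LO)*rng.random(7) for _ in range(14)]
E
cat > plan.py <<'E'
from kin import *
def show(name,pt,al,phi,fl):
    R=tiltR(al,phi,fl);z=R.as_matrix()[:,2];e,q=ik(np.array(pt)+z*.005,R,SEED)
    print(name,al,phi,fl,'err %.1f'%e,q.round(2) if e<4 else '',flush=True)
for phi in (50,):
  for fl in (False,True):
    for al in (-100,-85,-70,-58,-40,100,85): show('pick',[.451,-.141,.035],al,phi,fl)
    for al in (-10,10,25,40,60,80,100): show('place',[.5585,.25,.035],al,phi,fl)
for fl in (False,True): show('press',[.565,.37,.28],-93,30,fl)
E
python3 plan.py
```

```text
pick -100 50 False err 0.0 [-0.23  0.77 -0.18  2.07  0.94  1.14  1.79]
pick -85 50 False err 0.0 [-0.27  0.74 -0.2   2.23  1.17  1.06  1.72]
pick -70 50 False err 0.0 [-0.31  0.72 -0.19  2.4   1.46  1.    1.59]
pick -58 50 False err 0.0 [-0.    0.8  -0.6   2.51  1.68  1.29  1.55]
pick -40 50 False err 28.6 
pick 100 50 False err 0.0 [ 0.82  0.9  -0.33  1.72 -0.4   1.2   0.97]
pick 85 50 False err 0.0 [ 0.89  0.85 -0.31  1.86 -0.58  1.05  0.98]
place -10 50 False err 0.0 [-0.79  0.73 -0.19  2.31  1.93  0.94  1.76]
place 10 50 False err 0.0 [-0.7   0.72 -0.08  2.46  2.53  0.93  1.6 ]
place 25 50 False err 0.0 [-0.56  0.72 -0.02  2.5   3.01  0.96  1.57]
place 40 50 False err 0.0 [-0.39  0.72  0.04  2.46  3.49  0.92  1.56]
place 60 50 False err 0.0 [-0.27  0.74  0.14  2.31  4.14  0.89  1.39]
place 80 50 False err 0.0 [ 0.66  1.12 -1.11  2.03  0.4   0.21 -0.53]
place 100 50 False err 0.0 [ 0.13  0.85 -0.28  1.83 -0.94  0.86  0.88]
pick -100 50 True err 0.0 [-0.34  0.77 -0.03  2.08  0.88  1.06 -1.29]
pick -85 50 True err 0.0 [-0.33  0.74 -0.12  2.24  1.15  1.01 -1.41]
pick -70 50 True err 
[... 206 characters left out ...]
-1.97]
pick 85 50 True err 0.0 [ 0.67  0.82  0.01  1.88 -0.77  1.16 -1.96]
place -10 50 True err 0.0 [-0.68  0.75 -0.33  2.3   1.91  1.03 -1.32]
place 10 50 True err 0.0 [-0.45  0.75 -0.41  2.44  2.41  1.05 -1.31]
place 25 50 True err 0.0 [-0.33  0.74 -0.31  2.48  2.86  0.97 -1.33]
place 40 50 True err 0.0 [ 0.22  0.86 -0.77  2.41  2.98  0.78 -0.82]
place 60 50 True err 0.0 [-0.13  0.73 -0.04  2.3   4.1   0.79 -1.67]
place 80 50 True err 0.0 [ 0.71  1.2  -1.21  2.03  0.79  0.28  2.25]
place 100 50 True err 0.0 [-0.03  0.83 -0.04  1.84 -1.1   0.98 -2.14]
press -93 30 False err 0.0 [-0.79  0.74 -0.1   1.05  0.38  1.77  2.22]
press -93 30 True err 0.0 [-0.87  0.74  0.09  1.06  0.28  1.74 -0.86]
```

```bash
cat > path.py <<'E'
from kin import *
b=np.array([.451,-.141,.036]);d=np.array([.5585,.2505,.036])
def wp(base,al,phi,back=0,up=0):
    R=tiltR(al,phi);z=R.as_matrix()[:,2];h=z*[1,1,0];h/=np.linalg.norm(h)
    return base+z*.003,R,z,h
def go(seq,q):
    for n,p,R in seq:
        e,q2=ik(p,R,[q]);print(n,p.round(3),'err %.1f'%e,q2.round(2),'dq %.2f'%np.abs(q2-q).max());q=q2
    return q
for phi in (50,55):
  q=np.array([-.31,.72,-.19,2.35,1.4,1.0,1.6])
  p,R,z,h=wp(b,-75,phi)
  S=[('pick',p,R),('back70',p-z*.07,R),('back140',p-z*.14,R)]
  go(S,q)
  S=[('pick',p,R),('lift',p+[0,0,.12],R)]
  for k,al in enumerate((-50,-25,0,25,45)):
    f=(k+1)/5; S.append(('c%d'%al,p+[0,0,.12]+f*(d-b+np.array([-.045,-.045,0])),tiltR(al,phi)))
  p2,R2,z2,h2=wp(d,45,phi)
  S+=[('pre',p2-h2*.06+[0,0,.004],R2),('place',p2,R2),('ret',p2-z2*.08,R2),('ret',p2-z2*.16,R2)]
  go(S,q)
E
python3 path.py
```

```text
pick [ 0.452 -0.143  0.034] err 0.0 [-0.3   0.72 -0.2   2.34  1.35  1.02  1.64] dq 0.05
back70 [ 0.438 -0.091  0.079] err 0.0 [-0.41  0.61 -0.22  2.32  1.15  1.07  1.76] dq 0.20
back140 [ 0.424 -0.04   0.124] err 0.0 [-0.53  0.52 -0.22  2.28  0.97  1.15  1.87] dq 0.18
pick [ 0.452 -0.143  0.034] err 0.0 [-0.3   0.72 -0.2   2.34  1.35  1.02  1.64] dq 0.05
lift [ 0.452 -0.143  0.154] err 0.0 [-0.3   0.43 -0.19  2.31  1.13  1.08  2.01] dq 0.37
c-50 [ 0.464 -0.074  0.154] err 0.0 [-0.42  0.36 -0.24  2.49  1.4   0.98  1.95] dq 0.28
c-25 [ 0.477 -0.005  0.154] err 12.5 [ 0.3   0.53 -1.21  2.51  1.62  1.27  2.16] dq 0.97
c0 [0.489 0.065 0.154] err 24.5 [ 0.5   0.41 -1.21  2.51  1.89  0.82  2.46] dq 0.45
c25 [0.502 0.134 0.154] err 13.6 [ 0.72  0.51 -1.21  2.51  2.5   0.52  2.5 ] dq 0.60
c45 [0.514 0.203 0.154] err 0.0 [ 0.37  0.43 -0.68  2.46  3.6   0.45  1.69] dq 1.11
pre [0.518 0.21  0.038] err 0.0 [ 0.17  0.75 -0.5   2.51  3.41  0.78  2.01] dq 0.34
place [0.56  0.252 0.034] err 0.0 [-0.25  0.71 -0.07  2.43  3.59  0.85  1.62] dq 0.43
ret [0.517 0.209 0.085] err 0.0 [ 0.1   0.58 -0.4   2.5
[... 626 characters left out ...]
1.11  1.81] dq 0.29
c-25 [ 0.477 -0.005  0.154] err 21.0 [ 0.2   0.62 -1.21  2.51  1.6   1.45  2.07] dq 0.88
c0 [0.489 0.065 0.154] err 36.8 [ 0.45  0.44 -1.21  2.51  1.89  0.91  2.43] dq 0.54
c25 [0.502 0.134 0.154] err 25.6 [ 0.76  0.54 -1.21  2.51  2.62  0.53  2.45] dq 0.73
c45 [0.514 0.203 0.154] err 0.0 [ 0.37  0.49 -0.66  2.51  3.59  0.61  1.77] dq 0.97
pre [0.518 0.21  0.038] err 0.6 [ 0.58  1.07 -1.02  2.51  3.03  0.81  2.68] dq 0.91
place [0.56  0.252 0.034] err 0.0 [ 0.16  0.85 -0.56  2.43  3.36  0.85  2.08] dq 0.60
ret [0.514 0.206 0.08 ] err 2.0 [ 0.65  0.96 -1.12  2.51  2.95  0.7   2.68] dq 0.60
ret [0.468 0.16  0.126] err 15.9 [ 0.92  0.79 -1.21  2.51  3.1   0.36  2.52] dq 0.34
```

```bash
sed -i 's/^def go/def go/' path.py
python3 - <<'E'
from kin import *
exec(open('path.py').read().split('for phi in')[0])
T=eyes.get_calibration('top');D=np.load('pics/top0.npy')
def tc(x,y):return 310+x/4,160+y/4
print('pink base',unproj(T,*tc(235,408),z=.003),'purple',unproj(T,*tc(243,78),z=.003))
def maxz(u0,u1,v0,v1):
    pts=np.array([unproj(T,u,v,D[v,u]) for u in range(u0,u1) for v in range(v0,v1) if D[v,u]>0]);k=pts[:,2]>.012
    pts=pts[k];return pts.min(0).round(3),pts.max(0).round(3)
print('tape',maxz(230,258,136,162));print('vise',maxz(272,350,135,195));print('dish',maxz(316,346,246,275))
b=np.array([.451,-.141,.042]);d=np.array([.5585,.2505,.040])
for phi in (40,45):
  for al,al2 in ((100,95),(105,80)):
    q=np.array([.82,.9,-.33,1.72,-.4,1.2,.97]);print(phi,al,al2)
    p,R,z,h=wp(b,al,phi);p2,R2,z2,h2=wp(d,al2,phi)
    q=go([('pick',p,R),('back140',p-z*.14,R),('pick',p,R),('lift',p+[0,0,.12],R),('mid',(p+p2)/2+[0,0,.12],R),('pre',p2-h2*.07+[0,0,.1],R2),('pre',p2-h2*.07+[0,0,.004],R2),('place',p2,R2),('ret',p2-z2*.12,R2)],q)
    e=np.array([.565,.370,.28]);Rp=tiltR(-93,30);zp=Rp.as_matrix()[:,2]
    go([('up',e-zp*.1+[0,0,.1],tiltR(0,0)),('press-60',e-zp*.068,Rp),('press',e+zp*.01,Rp)],q)
E
```

```text
pink base [ 0.33512087 -0.17599785  0.003     ] purple [ 0.59265224 -0.19819937  0.003     ]
tape (array([0.667, 0.166, 0.012]), array([0.732, 0.229, 0.024]))
vise (array([ 0.559, -0.117,  0.012]), array([0.719, 0.111, 0.091]))
dish (array([ 0.302, -0.101,  0.012]), array([ 0.383, -0.02 ,  0.024]))
40 100 95
pick [ 0.451 -0.139  0.04 ] err 0.0 [ 0.76  0.78 -0.3   1.8  -0.37  1.07  0.92] dq 0.13
back140 [ 0.466 -0.228  0.147] err 0.0 [ 0.82  0.71 -0.26  1.57 -0.33  1.39  0.89] dq 0.32
pick [ 0.451 -0.139  0.04 ] err 0.0 [ 0.76  0.78 -0.3   1.8  -0.37  1.07  0.92] dq 0.32
lift [ 0.451 -0.139  0.16 ] err 0.0 [ 0.73  0.6  -0.26  1.75 -0.41  1.29  0.87] dq 0.22
mid [0.504 0.057 0.159] err 0.0 [ 0.41  0.55 -0.27  1.86 -0.59  1.08  0.7 ] dq 0.32
pre [0.564 0.183 0.138] err 0.0 [ 0.18  0.6  -0.27  1.84 -0.73  0.9   0.55] dq 0.23
pre [0.564 0.183 0.042] err 0.0 [ 0.17  0.74 -0.26  1.88 -0.8   0.76  0.71] dq 0.16
place [0.558 0.252 0.038] err 0.0 [ 0.02  0.74 -0.21  1.9  -0.93  0.71  0.73] dq 0.15
ret [0.565 0.176 0.13 ] err 0.0 [ 0.19  0.61 -0.27  1.84 -0.72  0.9   0.57] dq 0.21
up [0.568 0.4
[... 2687 characters left out ...]
.39  0.91] dq 0.20
mid [0.505 0.057 0.159] err 0.0 [ 0.45  0.62 -0.32  1.79 -0.57  1.18  0.76] dq 0.29
pre [0.547 0.184 0.138] err 0.0 [ 0.3   0.55 -0.36  2.04 -1.02  0.71  0.67] dq 0.47
pre [0.547 0.184 0.042] err 0.0 [ 0.21  0.71 -0.24  2.08 -1.26  0.65  1.  ] dq 0.33
place [0.559 0.253 0.038] err 0.0 [ 0.22  0.76 -0.45  2.05 -1.26  0.48  0.91] dq 0.21
ret [0.544 0.169 0.123] err 0.0 [ 0.15  0.55 -0.12  2.06 -1.14  0.8   0.81] dq 0.33
up [0.568 0.42  0.467] err 0.0 [-0.72  0.53  0.01  0.86 -0.01  1.75 -2.28] dq 3.09
press-60 [0.567 0.404 0.339] err 89.2 [-1.22  0.92  1.26  1.03 -0.48  1.82 -2.68] dq 1.25
press [0.565 0.365 0.271] err 82.4 [-1.24  0.91  1.26  1.29 -0.57  1.61 -2.68] dq 0.25
```

Run:
```python
from kin import *
p,R,s=pose()
R1=toolR([0,0,-1],[np.cos(np.radians(-80)),np.sin(np.radians(-80)),0])
print(row([.46,-.25,.27],R1,p,R)); print(ik(np.array([.46,-.25,.27]),R1,SEED[:1]))
```

```text
(array([ 0.0151, -0.2788,  0.1609]), array([-0.6376, -0.347 , -0.9262]))
(np.float64(0.0004028575123509458), array([ 0.37199192,  0.24160762,  0.02798004,  1.76931077, -0.00739831,
        1.13077732, -0.99395171]))
```

Call:
play_rows --rows '[[[0.02, -0.28, 0.16], [-0.64, -0.35, -0.93], 1], [[0.02, -0.28, 0.16], [-0.64, -0.35, -0.93], 1], [[0.02, -0.28, 0.16], [-0.64, -0.35, -0.93], 1], [[0.02, -0.28, 0.16], [-0.64, -0.35, -0.93], 1], [[0.02, -0.28, 0.16], [-0.64, -0.35, -0.93], 1], [[0.02, -0.28, 0.16], [-0.64, -0.35, -0.93], 1], [[0.02, -0.28, 0.16], [-0.64, -0.35, -0.93], 1], [[0.02, -0.28, 0.16], [-0.64, -0.35, -0.93], 1], [[0.02, -0.28, 0.16], [-0.64, -0.35, -0.93], 1], [[0.02, -0.28, 0.16], [-0.64, -0.35, -0.93], 1]]'

```text
clock: 2.85
position: [0.4596, -0.252, 0.2695]
ee_rot: [-2.413, 2.01, 0.012]
force: [0.4, 0.6, -0.4]
width: 1.002
```

```bash
python3 log.py; python3 st.py;  python3 - <<'E'
from kin import *
p,R,s=pose();print(R.as_matrix()[:,0].round(2))
R1=tiltR(100,45);z=R1.as_matrix()[:,2];b=np.array([.451,-.141,.042])
print(b-z*.137,row(b-z*.137+[0,0,.03],R1,p,R))
E
```

```text
2.85 J [ 1.16  0.43 -1.03  1.7   0.38  1.24 -1.36] p [ 0.4596 -0.252   0.2695] az 128.4 tilt 0.4 xz -0.007 w 1.002 F [ 0.4  0.6 -0.4]
[ 0.18 -0.98 -0.01]
[ 0.46782193 -0.2364019   0.13887363] (array([-0.0263, -0.0226,  0.2013]), array([ 0.5854, -0.5761, -1.4119]))
```

Call:
play_rows --rows '[[[-0.02, -0.02, 0.04], [0.38, -0.38, -0.94], 1], [[-0.02, -0.02, 0.04], [0.38, -0.38, -0.94], 1], [[-0.02, -0.02, 0.04], [0.38, -0.38, -0.94], 1], [[-0.02, -0.02, 0.04], [0.38, -0.38, -0.94], 1], [[-0.02, -0.02, 0.04], [0.38, -0.38, -0.94], 1], [[-0.02, -0.02, 0.04], [0.38, -0.38, -0.94], 1], [[-0.02, -0.02, 0.04], [0.38, -0.38, -0.94], 1], [[-0.02, -0.02, 0.04], [0.38, -0.38, -0.94], 1]]'

```text
clock: 3.65
position: [0.466, -0.2406, 0.2499]
ee_rot: [-2.553, 0.494, 0.068]
force: [0.7, -0.7, -0.5]
width: 1.0
```

```bash
python3 log.py; python3 st.py;  python3 - <<'E'
from kin import *
p,R,s=pose();print(R.as_matrix()[:,0].round(2))
R1=tiltR(100,45);z=R1.as_matrix()[:,2];b=np.array([.451,-.141,.042])
print(b-z*.137,row(b-z*.137+[0,0,.03],R1,p,R))
E
```

```text
3.65 J [ 1.39  0.77 -1.23  1.57  0.19  1.35 -0.19] p [ 0.466  -0.2406  0.2499] az 84.4 tilt 31.1 xz -0.145 w 1.0 F [ 0.7 -0.7 -0.5]
[ 0.93 -0.33 -0.15]
[ 0.46782193 -0.2364019   0.13887363] (array([0.0242, 0.0724, 0.1431]), array([ 0.2065, -0.1931, -0.4751]))
```

```bash
cat > refit.py <<'E'
import json
from kin import *
D=json.load(open('log.json'));A=[];b=[]
for q,p,r in D:
    o=rots(q);A.append(np.c_[[0,0,1],o[0][:,1],o[2][:,2],o[2][:,1],o[4][:,2],o[6][:,2]]);b+=p
A=np.vstack(A);x=np.linalg.lstsq(A,np.array(b),rcond=None)[0];print(x.round(4),np.abs(A@x-b).max())
E
python3 refit.py
python3 - <<'E'
from kin import *
p,R,s=pose();q0=np.array(s['joints'])
def ikn(pt,R,q,w=.02):
    M=R.as_matrix()
    f=lambda x:np.r_[(fk(x)[0]-pt)*3,(fk(x)[1]-M).ravel()*.5,.003*(x-q)]
    r=least_squares(f,np.clip(q,LO+.01,HI-.01),bounds=(LO,HI));return r.x,np.linalg.norm(fk(r.x)[0]-pt)
R1=tiltR(100,45);z=R1.as_matrix()[:,2];b=np.array([.451,-.141,.042])
q=q0
for pt in [b-z*.137+[0,0,.03],b-z*.137,b-z*.07,b,b+[0,0,.1],b+[.06,.2,.1],b+[.107,.39,.05]]:
    q,e=ikn(pt,R1,q);print(q.round(2),e.round(4))
E
```

```text
[ 0.2719 -0.0365  0.5578 -0.0168  0.4277  0.3624] 0.0003679646271230741
[ 1.3   1.09 -1.27  1.45  0.27  1.53  0.25] 0.0
[ 1.3   1.12 -1.25  1.47  0.3   1.5   0.27] 0.0
[ 1.29  1.15 -1.23  1.6   0.33  1.35  0.23] 0.0
[ 1.26  1.19 -1.2   1.71  0.37  1.2   0.2 ] 0.0
[ 1.28  1.06 -1.27  1.68  0.25  1.31  0.19] 0.0
[ 0.99  1.01 -1.27  1.8   0.19  1.   -0.03] 0.0
[ 0.61  1.05 -1.17  1.78  0.22  0.71 -0.21] 0.0
```

```bash
cat >> kin.py <<'E'
P=dict(h=.2719,L1=.5578,L2=.4277,L3=.3624,y1=-.0365,y3=-.0168)
def ikn(pt,R,q):
    M=R.as_matrix()
    f=lambda x:np.r_[(fk(x)[0]-pt)*3,(fk(x)[1]-M).ravel()*.5,.002*(x-q)]
    r=least_squares(f,np.clip(q,LO+.001,HI-.001),bounds=(LO,HI));return r.x,np.linalg.norm(fk(r.x)[0]-pt)
from scipy.spatial.transform import Slerp
def sim(seq,q,n=8):
    p,M=fk(q);R=Ro.from_matrix(M)
    for name,p2,R2 in seq:
        sl=Slerp([0,1],Ro.concatenate([R,R2]))
        for k in range(1,n+1):
            q,e=ikn(p+(np.array(p2)-p)*k/n,sl(k/n),q)
        p,R=np.array(p2),R2;print(name,p.round(3),q.round(2),'e %.4f'%e)
    return q
E
cat > full.py <<'E'
from kin import *
p,R,s=pose();q0=np.array(s['joints'])
b=np.array([.451,-.141,.042]);d=np.array([.5585,.2505,.040])
R1=tiltR(100,45);z=R1.as_matrix()[:,2];p1=b+z*.003;R2=tiltR(95,45);z2=R2.as_matrix()[:,2];h2=z2*[1,1,0];h2/=np.linalg.norm(h2);p2=d+z2*.003
e=np.array([.565,.370,.28]);Rp=tiltR(-93,30,True);zp=Rp.as_matrix()[:,2]
S=[('pre',p1-z*.14,R1),('pick',p1,R1),('lift',p1+[0,0,.12],R1),('pre',p2-h2*.07+[0,0,.1],R2),('pre',p2-h2*.07+[0,0,.004],R2),('place',p2,R2),('ret',p2-z2*.16,R2),
('up',[.5,.22,.35],tiltR(95,10)),('over',e-zp*.108+[0,0,.05],Rp),('press0',e-zp*.008,Rp),('press17',e+zp*.009,Rp),('over',e-zp*.108+[0,0,.05],Rp),('up',[.5,.22,.35],tiltR(95,10)),('ret',p2-z2*.16,R2),('place',p2,R2)]
if __name__=='__main__': sim(S,q0)
E
python3 full.py
```

```text
pre [ 0.468 -0.236  0.139] [ 1.3   1.13 -1.26  1.47  0.31  1.5   0.26] e 0.0000
pick [ 0.451 -0.139  0.04 ] [ 1.26  1.2  -1.21  1.71  0.38  1.2   0.19] e 0.0000
lift [ 0.451 -0.139  0.16 ] [ 1.29  1.03 -1.27  1.67  0.22  1.33  0.19] e 0.0000
pre [0.564 0.183 0.138] [ 0.75  0.98 -1.21  1.79  0.15  0.78 -0.19] e 0.0000
pre [0.564 0.183 0.042] [ 0.71  1.1  -1.11  1.82  0.23  0.65 -0.15] e 0.0000
place [0.558 0.253 0.038] [ 0.59  1.09 -1.09  1.85  0.23  0.54 -0.23] e 0.0000
ret [0.568 0.14  0.151] [ 0.82  0.98 -1.22  1.75  0.15  0.86 -0.15] e 0.0000
up [0.5  0.22 0.35] [ 0.41  0.42 -1.15  1.57  0.24  1.3  -0.65] e 0.0000
over [0.568 0.424 0.424] [-1.13  0.83  0.8   0.71 -0.11  2.   -0.53] e 0.0077
press0 [0.565 0.374 0.287] [-1.16  0.83  0.77  1.07 -0.1   1.72 -0.56] e 0.0000
press17 [0.565 0.366 0.272] [-1.17  0.82  0.76  1.11 -0.09  1.67 -0.56] e 0.0000
over [0.568 0.424 0.424] [-1.13  0.83  0.8   0.71 -0.11  2.   -0.53] e 0.0077
up [0.5  0.22 0.35] [-0.99  0.22  0.75  1.67 -0.34  1.29 -0.08] e 0.0000
ret [0.568 0.14  0.151] [-0.24  0.66  0.51  1.85 -1.09  1.33  0.95] e 0.0000
place [0.558 0.253 0.038] [-0.34  0.8   0.37  1.93 -1.32  1.11  1.07] e 0.0000
```

```bash
cat > nx.py <<'E'
import sys
from full import *
tg={'pickpre':(p1-z*.14,R1),'pick':(p1,R1)}
P_,R_=tg[sys.argv[1]];print(row(P_,R_,p,R))
E
python3 nx.py pickpre
```

```text
(array([0.033 , 0.1022, 0.1945]), array([ 0.2065, -0.1931, -0.4751]))
```

Call:
play_rows --rows '[[[0.033, 0.102, 0.195], [0.207, -0.193, -0.475], 1], [[0.033, 0.102, 0.195], [0.207, -0.193, -0.475], 1], [[0.033, 0.102, 0.195], [0.207, -0.193, -0.475], 1], [[0.033, 0.102, 0.195], [0.207, -0.193, -0.475], 1], [[0.033, 0.102, 0.195], [0.207, -0.193, -0.475], 1]]'

```text
clock: 4.15
position: [0.4684, -0.2352, 0.1377]
ee_rot: [-2.347, -0.203, 0.088]
force: [0.4, 0.3, 0.5]
width: 1.003
```

```bash
python3 log.py; python3 st.py; python3 nx.py pick;  python3 - <<'E'
from h import *
c=eyes.get_calibration('wrist');p,d=eyes.get_image('wrist');cv2.imwrite('pics/w1.png',p[:,:,::-1]);np.save('pics/w1.npy',d)
for z in (.003,.061):print(proj(c,[.451,-.141,z]))
p,d=eyes.get_image('scene');cv2.imwrite('pics/s1.png',p[:,:,::-1])
E
```

```text
4.15 J [ 1.29  1.12 -1.23  1.47  0.29  1.49  0.28] p [ 0.4684 -0.2352  0.1377] az 100.1 tilt 45.1 xz -0.002 w 1.003 F [0.4 0.3 0.5]
(array([-0.0013,  0.0004,  0.2768]), array([-0.0017,  0.001 , -0.0022]))
(np.float64(275.0986578489907), np.float64(220.58748165863952))
(np.float64(274.7151237131994), np.float64(188.87278568619567))
```

View pics/w1.png

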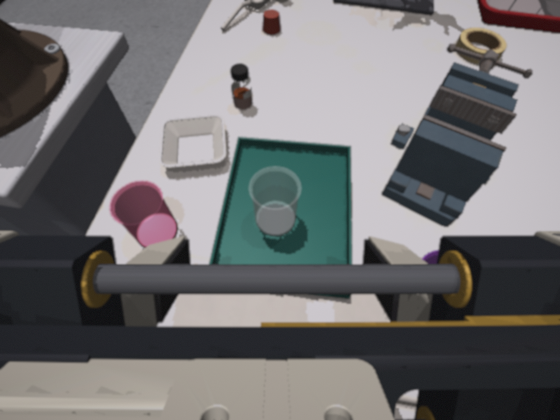

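View pics/s1.png

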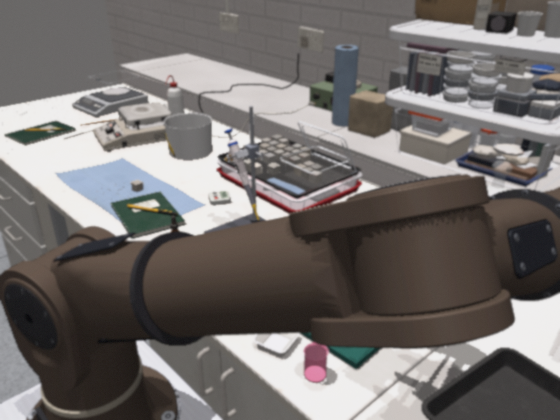

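The beaker shows at (275,217) base and (275,186) rim, within 3 px of my estimate, so the choice is confirmed. I go in.

Call:
play_rows --rows '[[[0, 0, 0.07], [0, 0, 0], 1], [[0, 0, 0.14], [0, 0, 0], 1], [[0, 0, 0.2], [0, 0, 0], 1], [[0, 0, 0.24], [0, 0, 0], 1], [[0, 0, 0.278], [0, 0, 0], 1], [[0, 0, 0.278], [0, 0, 0], 1], [[0, 0, 0.278], [0, 0, 0], 1]]'

```text
clock: 4.95
position: [0.4512, -0.1394, 0.0423]
ee_rot: [-2.352, -0.204, 0.086]
force: [0.2, -0.8, 0.1]
width: 0.998
```

```bash
python3 log.py; python3 st.py; python3 nx.py pick;  python3 - <<'E'
from h import *
p,d=eyes.get_image('wrist');cv2.imwrite('pics/w2.png',p[:,:,::-1])
E
```

```text
4.95 J [ 1.25  1.18 -1.18  1.71  0.35  1.19  0.21] p [ 0.4512 -0.1394  0.0423] az 100.0 tilt 44.8 xz -0.001 w 0.998 F [ 0.2 -0.8  0.1]
(array([-0.0008,  0.0026,  0.0043]), array([ 0.003 , -0.0001, -0.0018]))
```

View pics/w2.png

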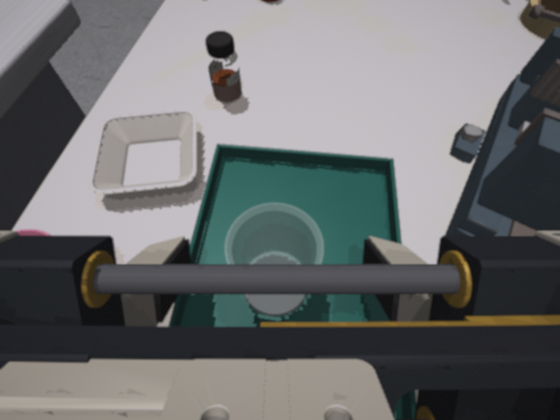

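The beaker sits centred between the fingers (rim at 275,250). I close on it.

Call:
play_rows --rows '[[[0, 0, 0], [0, 0, 0], 0.3], [[0, 0, 0], [0, 0, 0], 0.05], [[0, 0, 0], [0, 0, 0], -0.2], [[0, 0, 0], [0, 0, 0], -0.2], [[0, 0, 0], [0, 0, 0], -0.2], [[0, 0, 0], [0, 0, 0], -0.2]]' --newtons 10

```text
clock: 5.6
position: [0.451, -0.1387, 0.041]
ee_rot: [-2.349, -0.206, 0.087]
force: [-0.5, 0.4, 0.5]
width: 0.528
```

```bash
python3 st.py
python3 - <<'E'
from full import *
# heights: record beaker relative to tool
print('offset',p-np.array([.451,-.141,.003]))
print('lift',row(p+[0,0,.12],R,p,R))
E
```

```text
5.6 J [ 1.25  1.18 -1.18  1.71  0.35  1.19  0.21] p [ 0.451  -0.1387  0.041 ] az 100.1 tilt 45.0 xz -0.001 w 0.528 F [-0.5  0.4  0.5]
offset [-4.52374395e-05  2.28872056e-03  3.80414495e-02]
lift (array([-0.0003, -0.1696, -0.1698]), array([0., 0., 0.]))
```

Call:
play_rows --rows '[[[0, -0.02, -0.02], [0, 0, 0], -0.2], [[0, -0.06, -0.06], [0, 0, 0], -0.2], [[0, -0.11, -0.11], [0, 0, 0], -0.2], [[0, -0.15, -0.15], [0, 0, 0], -0.2], [[0, -0.17, -0.17], [0, 0, 0], -0.2], [[0, -0.17, -0.17], [0, 0, 0], -0.2]]'

```text
clock: 6.2
position: [0.4518, -0.1387, 0.1631]
ee_rot: [-2.352, -0.207, 0.084]
force: [0.4, 0.2, -0.4]
width: 0.486
```

```bash
python3 log.py; python3 st.py
python3 - <<'E'
from full import *
p_,d=eyes.get_image('wrist');cv2.imwrite('pics/w3.png',p_[:,:,::-1])
# recompute: TCP relative beaker axis bottom ~ (0,.0023,.038) in az100 frame -> along h
for nm,P_,RR in [('pre',p2-h2*.07+[0,0,.1],R2),('pre2',p2-h2*.07+[0,0,.004],R2)]: print(nm,P_,row(P_,RR,p,R))
E
```

```text
6.2 J [ 1.27  0.99 -1.23  1.67  0.18  1.32  0.23] p [ 0.4518 -0.1387  0.1631] az 100.0 tilt 44.8 xz 0.001 w 0.486 F [ 0.4  0.2 -0.4]
pre [0.56441602 0.18287962 0.13787868] (array([ 0.3339, -0.3855,  0.4546]), array([0.003 , 0.0589, 0.0602]))
pre2 [0.56441602 0.18287962 0.04187868] (array([ 0.3338, -0.2502,  0.5908]), array([0.003 , 0.0589, 0.0602]))
```

View pics/w3.png

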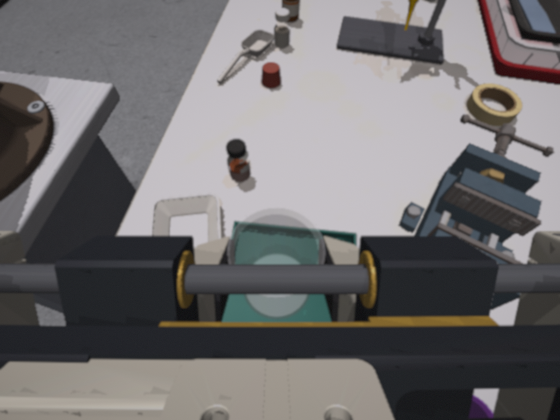

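Run:
```python
from h import *
T=eyes.get_calibration('top');D=np.load('pics/top0.npy')
pts=np.array([unproj(T,u,v,D[v,u]) for u in range(268,300) for v in range(135,170)])
pts=pts[pts[:,2]>.012];pts=pts[np.argsort(-pts[:,1])]
for k in range(0,len(pts),8):print(pts[k].round(3))
from full import *
P_=p2-h2*.05
for a in (.1,.004):print(P_+[0,0,a],row(P_+[0,0,a],R2,p,R))
```

```text
[0.629 0.117 0.05 ]
[0.633 0.111 0.059]
[0.294 0.106 1.267]
[0.651 0.104 0.059]
[0.662 0.101 0.053]
[0.661 0.098 0.057]
[0.667 0.095 0.058]
[0.67  0.092 0.056]
[0.669 0.089 0.061]
[0.665 0.086 0.053]
[0.702 0.085 0.056]
[0.704 0.082 0.058]
[0.708 0.078 0.055]
[0.712 0.075 0.054]
[0.657 0.071 0.056]
[0.656 0.065 0.059]
[0.66  0.061 0.055]
[0.655 0.059 0.052]
[0.654 0.056 0.054]
[0.641 0.053 0.055]
[0.624 0.051 0.071]
[0.64  0.05  0.059]
[0.63  0.048 0.071]
[0.655 0.047 0.062]
[0.631 0.045 0.068]
[0.661 0.043 0.061]
[0.631 0.042 0.068]
[0.653 0.041 0.068]
[0.681 0.039 0.038]
[0.652 0.038 0.07 ]
[0.633 0.037 0.037]
[0.647 0.035 0.065]
[0.668 0.034 0.068]
[0.633 0.032 0.061]
[0.662 0.032 0.067]
[0.678 0.031 0.066]
[0.642 0.029 0.063]
[0.623 0.029 0.041]
[0.633 0.027 0.013]
[0.5626729  0.20280351 0.13787868] (array([ 0.3388, -0.4166,  0.4803]), array([0.0024, 0.0601, 0.0587]))
[0.5626729  0.20280351 0.04187868] (array([ 0.339 , -0.2812,  0.6164]), array([0.0024, 0.0601, 0.0587]))
```

Run:
```python
from full import *
P_=p2+[-.04,-.045,.1];print(P_,row(P_,R2,p,R)); print(row(P_+[0,0,-.095],R2,p,R))
```

```text
[0.51831511 0.20761325 0.13787868] (array([ 0.2531, -0.4342,  0.4979]), array([0.0024, 0.0601, 0.0587]))
(array([ 0.2533, -0.3002,  0.6326]), array([0.0024, 0.0601, 0.0587]))
```

Call:
play_rows --rows '[[[0.02, -0.035, 0.04], [0, 0.005, 0.005], -0.2], [[0.05, -0.085, 0.1], [0, 0.012, 0.012], -0.2], [[0.08, -0.14, 0.16], [0, 0.02, 0.02], -0.2], [[0.11, -0.19, 0.22], [0, 0.026, 0.026], -0.2], [[0.14, -0.24, 0.28], [0, 0.033, 0.033], -0.2], [[0.17, -0.29, 0.335], [0, 0.04, 0.04], -0.2], [[0.2, -0.345, 0.395], [0, 0.047, 0.047], -0.2], [[0.225, -0.39, 0.445], [0, 0.053, 0.053], -0.2], [[0.245, -0.42, 0.48], [0.002, 0.06, 0.059], -0.2], [[0.253, -0.434, 0.498], [0.002, 0.06, 0.059], -0.2]]'

```text
clock: 7.25
position: [0.5168, 0.2099, 0.1371]
ee_rot: [-2.352, -0.105, 0.047]
force: [0.0, -0.2, -1.8]
width: 0.483
```

```bash
python3 log.py; python3 st.py
python3 - <<'E'
from full import *
c=eyes.get_calibration('wrist');p_,d=eyes.get_image('wrist');cv2.imwrite('pics/w4.png',p_[:,:,::-1]);np.save('pics/w4.npy',d)
print('tip pred',proj(c,[.5585,.2487,.069]), 'collar',proj(c,[.5595,.2697,.105]))
p_,d=eyes.get_image('top');cv2.imwrite('pics/t4.png',cv2.resize(p_[130:280,130:330,::-1],None,fx=4,fy=4))
p_,d=eyes.get_image('scene');cv2.imwrite('pics/s4.png',p_[:,:,::-1])
E
```

```text
7.25 J [ 0.74  0.91 -1.19  1.91  0.07  0.67 -0.16] p [0.5168 0.2099 0.1371] az 95.3 tilt 45.1 xz -0.002 w 0.483 F [ 0.  -0.2 -1.8]
tip pred (np.float64(335.93268078034293), np.float64(250.11947117120567)) collar (np.float64(345.5931790471337), np.float64(201.00624303457))
```

View pics/w4.png

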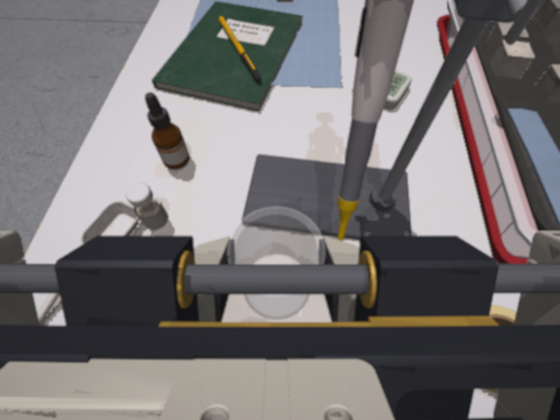

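View pics/s4.png

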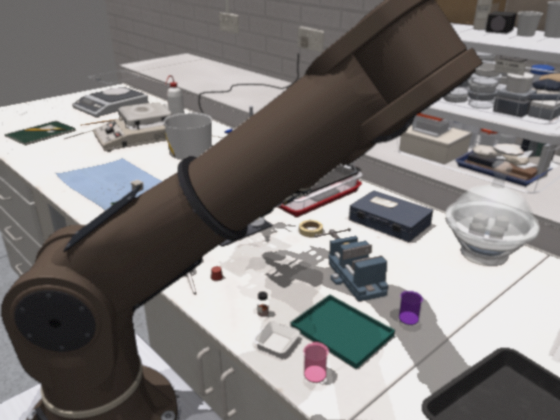

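View pics/t4.png

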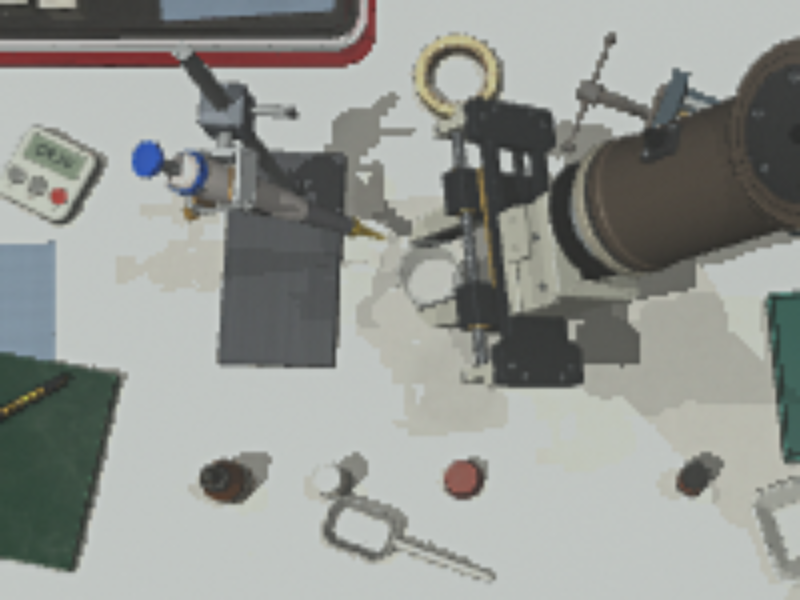

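Run:
```python
import cv2,numpy as np
from h import *
im=cv2.imread('pics/w4.png');cv2.imwrite('pics/w4c.png',cv2.resize(im[180:280,280:400],None,fx=6,fy=6,interpolation=cv2.INTER_CUBIC))
d=np.load('pics/w4.npy');c=eyes.get_calibration('wrist')
for u,v in [(346,208),(345,215),(344,225),(343,232),(342,238),(341,243)]:print(u,v,d[v,u],unproj(c,u,v,d[v,u]).round(4))
```

```text
346 208 0.21641454 [0.5607 0.2623 0.104 ]
345 215 0.2218939 [0.5613 0.2609 0.0968]
344 225 0.22765587 [0.5621 0.2576 0.0881]
343 232 0.23050942 [0.5623 0.2546 0.083 ]
342 238 0.23445946 [0.5625 0.2525 0.0773]
341 243 0.15713674 [0.5494 0.2162 0.1464]
```

View pics/w4c.png

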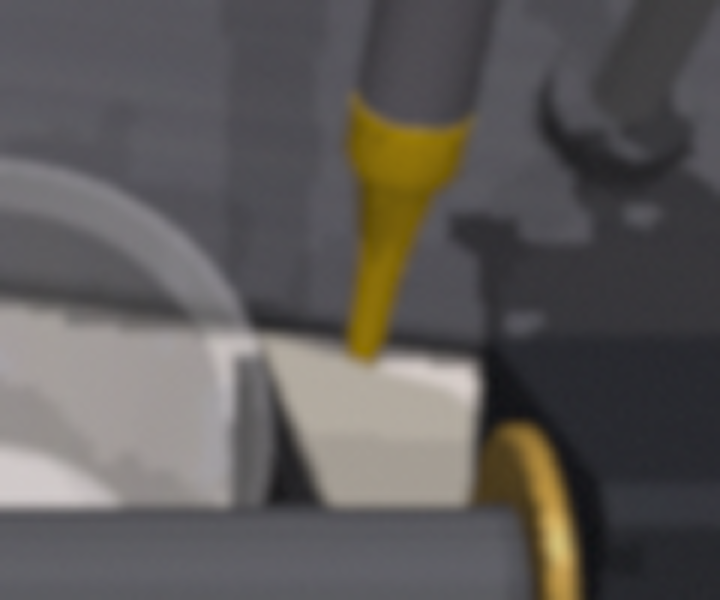

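Run:
```python
from h import *
c=eyes.get_calibration('wrist')  # arm unchanged
print(unproj(c,340.8,239,z=.069),unproj(c,348.7,198.7,z=.105+.0))
T=eyes.get_calibration('top');S=eyes.get_calibration('scene')
pt=(140+517/6,130+357/6);ps=(200+233/4,100+478/4)
print(tri(c,(340.8,239.3),T,pt),tri(c,(340.8,239.3),S,ps))
# beaker location seen: rim centre and base centre in the wrist image w4
p,R,s=pose();print(p, unproj(c,276,249,z=p[2]-.038+.058), unproj(c,276,290,z=p[2]-.038+.003))
```

```text
[0.56310782 0.25563721 0.069     ] [0.5625479  0.26925426 0.105     ]
(array([0.557573  , 0.24698643, 0.08524675]), np.float64(0.00524058504828085)) (array([0.56430402, 0.2567034 , 0.06494251]), np.float64(0.001537012441999812))
[0.51758805 0.20744806 0.1371984 ] [0.51824054 0.20564379 0.1571984 ] [0.51831999 0.20281829 0.1021984 ]
```

Run:
```python
from h import *
ps=[]
for k in range(3):
    c=eyes.get_calibration('wrist');p,R,s=pose();im,d=eyes.get_image('wrist');ps.append((p,c['t']));print(p.round(4),np.round(-np.array(c['R']).T@c['t'],4))
cv2.imwrite('pics/w5.png',im[:,:,::-1]);np.save('pics/w5.npy',d)
im=im[:,:,::-1]
cv2.imwrite('pics/w5c.png',cv2.resize(im[140:280,230:430],None,fx=4,fy=4,interpolation=cv2.INTER_CUBIC))
for n,X in dict(tip=[.5585,.2487,.069],c1=[.472,.2935,.009],c2=[.640,.2858,.009],c3=[.477,.384,.009],c4=[.6428,.376,.009],but=[.565,.37,.28]).items():print(n,np.round(proj(c,X),1))
im,d=eyes.get_image('top');cv2.imwrite('pics/t5.png',cv2.resize(im[160:210,150:250,::-1],None,fx=8,fy=8,interpolation=cv2.INTER_CUBIC))
im,d=eyes.get_image('scene');cv2.imwrite('pics/s5.png',im[:,:,::-1])
```

```text
[0.5176 0.2074 0.1372] [0.5237 0.1488 0.2906]
[0.518  0.2066 0.1373] [0.524  0.148  0.2907]
[0.5184 0.2062 0.1374] [0.5242 0.1476 0.2909]
tip [333.5 245.3]
c1 [237.1 221.8]
c2 [408.3 241.7]
c3 [253.1 152.3]
c4 [400.8 167.7]
but [ 425.8 -250.8]
```

View pics/w5c.png

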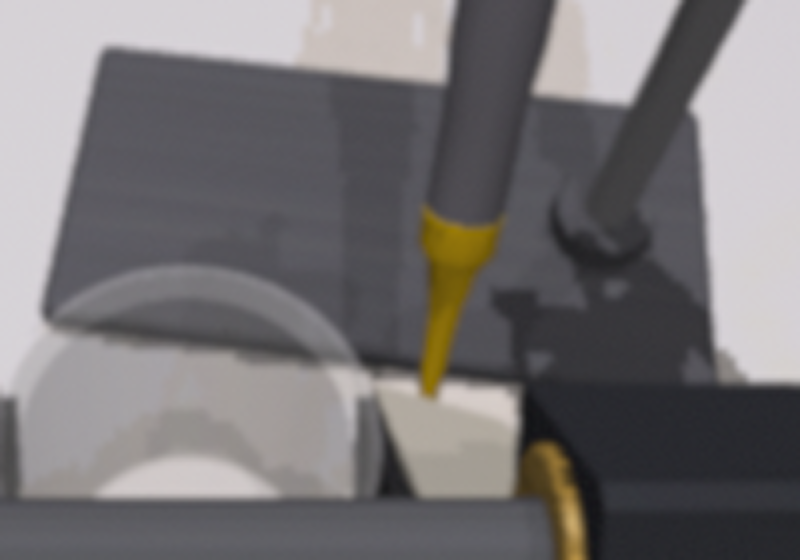

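View pics/t5.png

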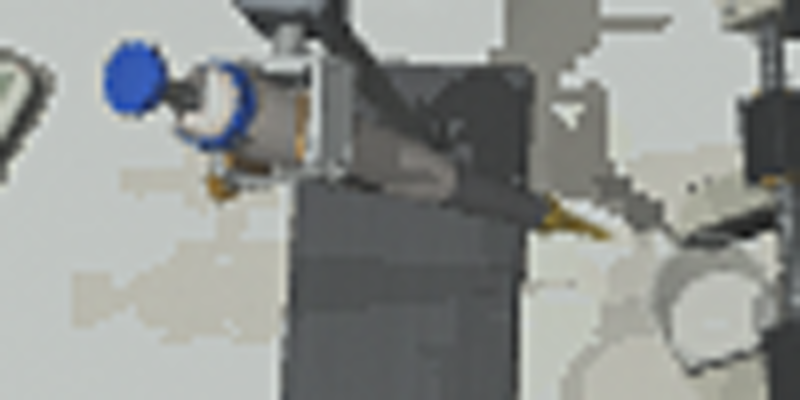

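Run:
```python
from h import *
c=eyes.get_calibration('wrist')
f=lambda u,v,z:unproj(c,230+u/4,140+v/4,z=z).round(4)
print('tip',f(430,393,.069),'collar centre',f(462,222,.105))
print('c1',f(45,318,.009),'edge mid',f(360,352,.009),'c3',f(105,48,.009),'c4',f(693,112,.009),'edge r',f(500,372,.009))
print('rod foot',f(603,235,.012))
```

```text
tip [0.562  0.2552 0.069 ] collar centre [0.5619 0.271  0.105 ]
c1 [0.4761 0.297  0.009 ] edge mid [0.5551 0.294  0.009 ] c3 [0.4809 0.3854 0.009 ] c4 [0.6462 0.3764 0.009 ] edge r [0.5894 0.2914 0.009 ]
rod foot [0.6169 0.3316 0.012 ]
```

```bash
python3 st.py
python3 - <<'E'
from full import *
R2=tiltR(95,45)
print(row([p[0],p[1],.043],R2,p,R)); print(row([.560,.2545,.041],R2,p,R)); print(row([.560,.2545,.038],R2,p,R))
E
```

```text
7.65 J [ 0.75  0.91 -1.19  1.91  0.07  0.67 -0.16] p [0.5186 0.2064 0.1379] az 94.9 tilt 45.1 xz -0.001 w 0.485 F [ 0.1 -0.7 -0.3]
(array([0.0002, 0.1344, 0.1341]), array([-0.001 , -0.0008, -0.0021]))
(array([0.0908, 0.0745, 0.1998]), array([-0.001 , -0.0008, -0.0021]))
(array([0.0908, 0.0787, 0.204 ]), array([-0.001 , -0.0008, -0.0021]))
```

Call:
play_rows --rows '[[[0, 0.03, 0.03], [0, 0, 0], -0.2], [[0, 0.06, 0.06], [0, 0, 0], -0.2], [[0, 0.09, 0.09], [0, 0, 0], -0.2], [[0, 0.12, 0.12], [0, 0, 0], -0.2], [[0, 0.134, 0.134], [0, 0, 0], -0.2], [[0, 0.134, 0.134], [0, 0, 0], -0.2], [[0, 0.134, 0.134], [0, 0, 0], -0.2]]'

```text
clock: 8.35
position: [0.5183, 0.2082, 0.0441]
ee_rot: [-2.352, -0.102, 0.043]
force: [-0.3, 0.2, -1.1]
width: 0.485
```

```bash
python3 st.py
python3 - <<'E'
from full import *
R2=tiltR(95,45)
print(row([.560,.2545,.041],R2,p,R)); print(row([.560,.2545,.038],R2,p,R))
im,d=eyes.get_image('wrist');cv2.imwrite('pics/w6.png',im[:,:,::-1])
E
```

```text
8.35 J [ 0.69  1.04 -1.08  1.95  0.15  0.53 -0.12] p [0.5183 0.2082 0.0441] az 95.0 tilt 45.1 xz -0.000 w 0.485 F [-0.3  0.2 -1.1]
(array([ 0.0911, -0.0557,  0.0646]), array([-0.0018,  0.0001, -0.0003]))
(array([ 0.0911, -0.0514,  0.0688]), array([-0.0018,  0.0001, -0.0003]))
```

View pics/w6.png

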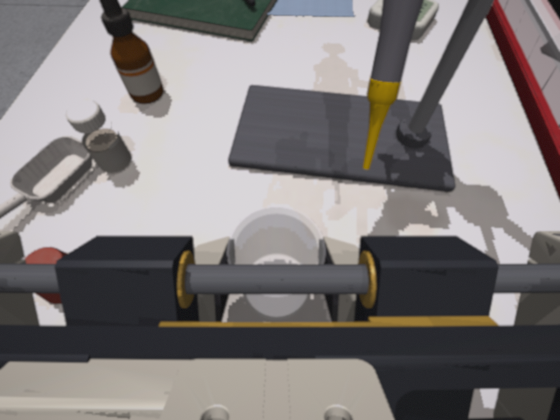

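Run:
```python
from h import *
c=eyes.get_calibration('wrist');p,R,s=pose();print(p)
print('tip',unproj(c,367.5,170,z=.069),'collar',unproj(c,383,88,z=.105),'rim',unproj(c,276,250,z=p[2]-.038+.058))
```

```text
[0.51842048 0.20820873 0.0443413 ]
tip [0.56143949 0.25107312 0.069     ] collar [0.56047385 0.26830034 0.105     ] rim [0.51909357 0.20583829 0.0643413 ]
```

Call:
play_rows --rows '[[[0.02, -0.012, 0.014], [0, 0, 0], -0.2], [[0.045, -0.027, 0.032], [0, 0, 0], -0.2], [[0.07, -0.042, 0.05], [0, 0, 0], -0.2], [[0.092, -0.055, 0.065], [0, 0, 0], -0.2], [[0.092, -0.055, 0.065], [0, 0, 0], -0.2], [[0.092, -0.053, 0.067], [0, 0, 0], -0.2], [[0.092, -0.0515, 0.0687], [0, 0, 0], -0.2], [[0.092, -0.0515, 0.0687], [0, 0, 0], -0.2]]'

```text
clock: 9.2
position: [0.5603, 0.255, 0.0394]
ee_rot: [-2.351, -0.103, 0.042]
force: [-0.9, -0.6, 10.5]
width: 0.482
```

```bash
python3 st.py
python3 - <<'E'
from h import *
c=eyes.get_calibration('wrist');im,d=eyes.get_image('wrist');cv2.imwrite('pics/w7.png',im[:,:,::-1])
print(proj(c,[.5605,.2505,.069]))
im,d=eyes.get_image('scene');cv2.imwrite('pics/s7.png',im[:,:,::-1])
E
```

```text
9.2 J [ 0.57  1.06 -1.05  1.85  0.14  0.53 -0.15] p [0.5603 0.255  0.0394] az 95.0 tilt 45.2 xz 0.001 w 0.482 F [-0.9 -0.6 10.5]
(np.float64(274.33463684577833), np.float64(245.6092348626173))
```

View pics/w7.png

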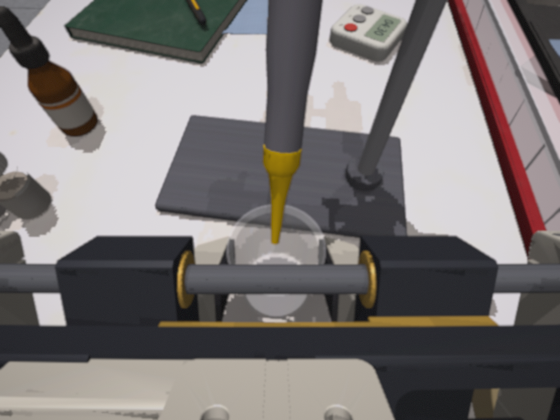

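Call:
play_rows --rows '[[[0, -0.002, -0.002], [0, 0, 0], -0.2], [[0, -0.002, -0.002], [0, 0, 0], 0.1], [[0, -0.002, -0.002], [0, 0, 0], 0.4], [[0, -0.002, -0.002], [0, 0, 0], 0.6], [[0, -0.002, -0.002], [0, 0, 0], 0.6], [[0, -0.002, -0.02], [0, 0, 0], 0.6], [[0, -0.002, -0.06], [0, 0, 0], 0.6], [[0, -0.002, -0.12], [0, 0, 0], 0.6], [[0, -0.002, -0.2], [0, 0, 0], 0.6], [[0, -0.002, -0.25], [0, 0, 0], 0.6]]'

```text
clock: 10.3
position: [0.5689, 0.1647, 0.1283]
ee_rot: [-2.353, -0.101, 0.041]
force: [0.3, -0.2, 1.0]
width: 0.801
```

```bash
python3 log.py; python3 st.py
python3 - <<'E'
from h import *
c=eyes.get_calibration('wrist');im,d=eyes.get_image('wrist');cv2.imwrite('pics/w8.png',im[:,:,::-1])
im,d=eyes.get_image('top');cv2.imwrite('pics/t8.png',cv2.resize(im[150:230,150:270,::-1],None,fx=6,fy=6,interpolation=cv2.INTER_CUBIC))
E
```

```text
10.3 J [ 0.75  0.97 -1.15  1.78  0.09  0.78 -0.11] p [0.5689 0.1647 0.1283] az 94.9 tilt 45.1 xz 0.001 w 0.801 F [ 0.3 -0.2  1. ]
```

View pics/w8.png

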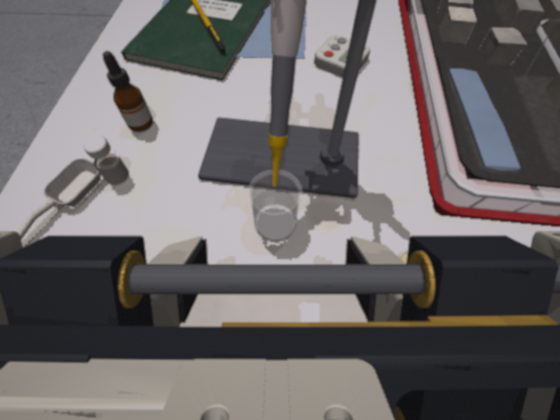

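View pics/t8.png

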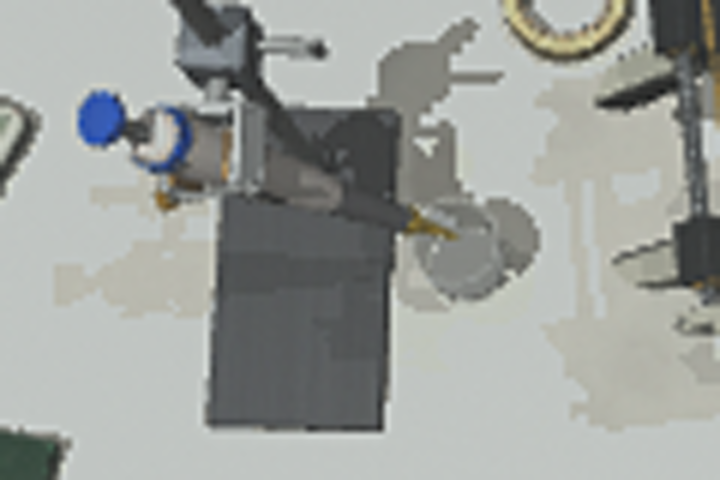

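Run:
```python
from h import *
im=cv2.imread('pics/w8.png');cv2.imwrite('pics/w8c.png',cv2.resize(im[120:250,220:340],None,fx=6,fy=6,interpolation=cv2.INTER_CUBIC))
c=eyes.get_calibration('wrist')
print('tip',unproj(c,275.5,187,z=.069),'rim',unproj(c,276,195.5,z=.058),'base',unproj(c,276,222,z=.003))
T=eyes.get_calibration('top')
print('top base',unproj(T,150+460/6,150+255/6,z=.003))
```

```text
tip [0.56368949 0.24949516 0.069     ] rim [0.56420004 0.24846893 0.058     ] base [0.56396995 0.25266275 0.003     ]
top base [0.56345575 0.2549181  0.003     ]
```

View pics/w8c.png

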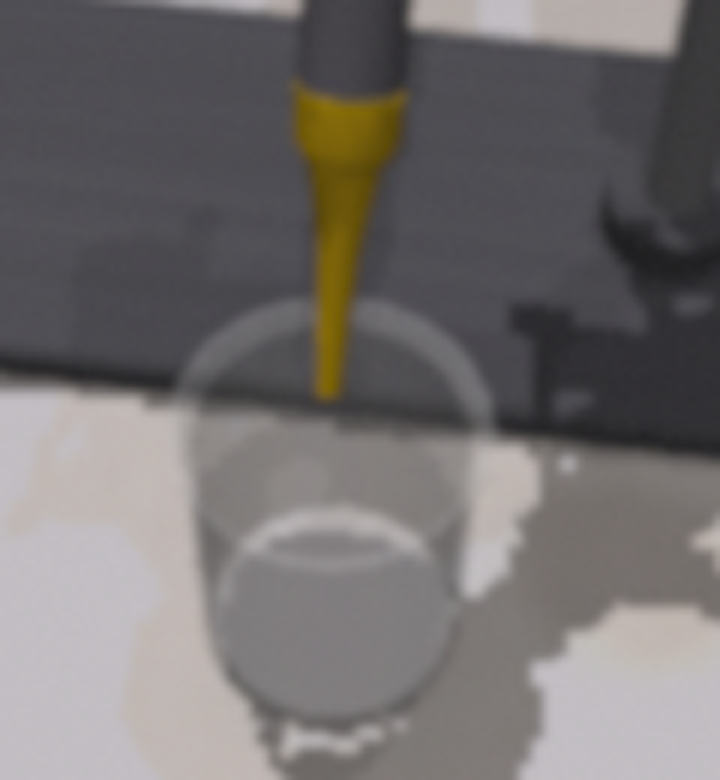

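```bash
cat > pr.py <<'E'
from full import *
e=np.array([.567,.372,.28]);Rp=tiltR(-93,30,True);zp=Rp.as_matrix()[:,2]
if __name__=='__main__':
  q=q0
  S=[('W1',[.52,.2,.40],tiltR(95,5)),('W2',[.565,.42,.43],tiltR(-93,0.1,True)),('W3',e-zp*.1,Rp),('touch',e-zp*.008,Rp),('17',e+zp*.009,Rp)]
  sim(S,q,10)
  print(row(*S[0][1:],p,R))
E
python3 pr.py
```

```text
W1 [0.52 0.2  0.4 ] [ 0.31  0.39 -1.04  1.42  0.26  1.47 -0.62] e 0.0000
W2 [0.565 0.42  0.43 ] [-0.33  0.63 -0.87  0.92  0.48  1.76 -1.05] e 0.0000
W3 [0.57  0.422 0.367] [-0.98  0.83  0.34  0.71  0.14  2.   -0.72] e 0.0000
touch [0.567 0.376 0.287] [-0.98  0.76  0.33  1.03  0.15  1.75 -0.75] e 0.0000
17 [0.567 0.368 0.272] [-0.98  0.75  0.32  1.08  0.16  1.7  -0.76] e 0.0000
(array([-0.0932, -0.4409, -0.3272]), array([-0.6668, -0.0047, -0.0033]))
```

Call:
play_rows --rows '[[[-0.03, -0.12, -0.11], [-0.05, 0, 0], 0.6], [[-0.05, -0.2, -0.18], [-0.2, 0, 0], 0], [[-0.07, -0.27, -0.22], [-0.35, 0, 0], -0.5], [[-0.09, -0.34, -0.27], [-0.5, 0, 0], -1], [[-0.093, -0.42, -0.32], [-0.65, 0, 0], -1], [[-0.093, -0.44, -0.327], [-0.667, 0, 0], -1], [[-0.093, -0.44, -0.327], [-0.667, 0, 0], -1], [[-0.093, -0.44, -0.327], [-0.667, 0, 0], -1]]'

```text
clock: 11.2
position: [0.5176, 0.2037, 0.3976]
ee_rot: [-3.051, -0.138, 0.006]
force: [0.8, -0.6, -0.5]
width: 0.239
```

```bash
python3 log.py; python3 st.py
python3 - <<'E'
from pr import *
print(row([.565,.42,.43],tiltR(-93,0.1,True),p,R))
E
```

```text
11.2 J [ 0.3   0.38 -1.03  1.43  0.26  1.46 -0.62] p [0.5176 0.2037 0.3976] az 95.0 tilt 5.0 xz 0.000 w 0.239 F [ 0.8 -0.6 -0.5]
(array([ 0.1333, -0.4264, -0.0274]), array([-0.0856,  0.0057,  0.1361]))
```

Call:
play_rows --rows '[[[0.02, -0.09, -0.04], [0, 0, 0.02], -1], [[0.05, -0.18, -0.04], [0, 0, 0.05], -1], [[0.08, -0.27, -0.04], [0, 0, 0.09], -1], [[0.11, -0.35, -0.03], [-0.05, 0, 0.12], -1], [[0.133, -0.426, -0.03], [-0.085, 0, 0.136], -1], [[0.133, -0.426, -0.03], [-0.085, 0, 0.136], -1], [[0.133, -0.426, -0.03], [-0.085, 0, 0.136], -1]]'

```text
clock: 11.9
position: [0.5661, 0.419, 0.4275]
ee_rot: [3.136, -0.083, -0.017]
force: [-0.4, -0.7, -0.6]
width: 0.004
```

```bash
python3 log.py; python3 st.py
python3 - <<'E'
from pr import *
c=eyes.get_calibration('wrist');im,d=eyes.get_image('wrist');cv2.imwrite('pics/w9.png',im[:,:,::-1]);np.save('pics/w9.npy',d)
print(proj(c,e))
print(row(e-zp*.07,Rp,p,R))
E
```

```text
11.9 J [-0.33  0.64 -0.86  0.91  0.47  1.76 -1.05] p [0.5661 0.419  0.4275] az -161.2 tilt 0.7 xz -0.011 w 0.004 F [-0.4 -0.7 -0.6]
(np.float64(280.7011522174861), np.float64(242.88312973895998))
(array([0.0085, 0.023 , 0.1738]), array([-0.4958,  0.0102,  0.0024]))
```

View pics/w9.png

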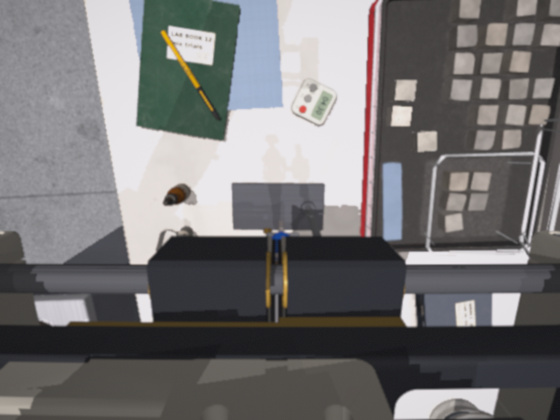

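Call:
play_rows --rows '[[[0, 0, 0.04], [-0.12, 0, 0], -1], [[0.003, 0.005, 0.08], [-0.25, 0.003, 0], -1], [[0.006, 0.012, 0.12], [-0.37, 0.006, 0], -1], [[0.0085, 0.023, 0.174], [-0.496, 0.01, 0.002], -1], [[0.0085, 0.023, 0.174], [-0.496, 0.01, 0.002], -1], [[0.0085, 0.023, 0.174], [-0.496, 0.01, 0.002], -1], [[0.0085, 0.023, 0.174], [-0.496, 0.01, 0.002], -1]]'

```text
clock: 12.65
position: [0.5706, 0.4042, 0.3448]
ee_rot: [2.62, -0.077, -0.014]
force: [-0.2, -0.4, 0.7]
width: 0.001
```

```bash
python3 log.py; python3 st.py
python3 - <<'E'
from pr import *
for n in ('scene','top','wrist'):
    im,d=eyes.get_image(n);cv2.imwrite(f'pics/{n}10.png',im[:,:,::-1])
c=eyes.get_calibration('scene');p,R,s=pose();z_=R.as_matrix()[:,2];print('tips',proj(c,p+z_*.008),'button',proj(c,e),'tipT',proj(eyes.get_calibration('top'),p+z_*.008),'bT',proj(eyes.get_calibration('top'),e))
im=cv2.imread('pics/scene10.png');cv2.imwrite('pics/s10c.png',cv2.resize(im[60:210,180:340],None,fx=5,fy=5,interpolation=cv2.INTER_CUBIC)[:,:800])
im=cv2.imread('pics/top10.png');cv2.imwrite('pics/t10c.png',cv2.resize(im[120:220,120:250],None,fx=6,fy=6,interpolation=cv2.INTER_CUBIC))
E
```

```text
12.65 J [-0.76  0.8  -0.26  0.79  0.49  2.   -0.93] p [0.5706 0.4042 0.3448] az -92.8 tilt 29.8 xz 0.005 w 0.001 F [-0.2 -0.4  0.7]
tips (np.float64(219.93447905580004), np.float64(103.46102358001284)) button (np.float64(227.1997903146532), np.float64(128.96499426208027)) tipT (np.float64(146.04398018957366), np.float64(161.45583474184986)) bT (np.float64(165.36876936156295), np.float64(169.14720087150005))
```

View pics/s10c.png

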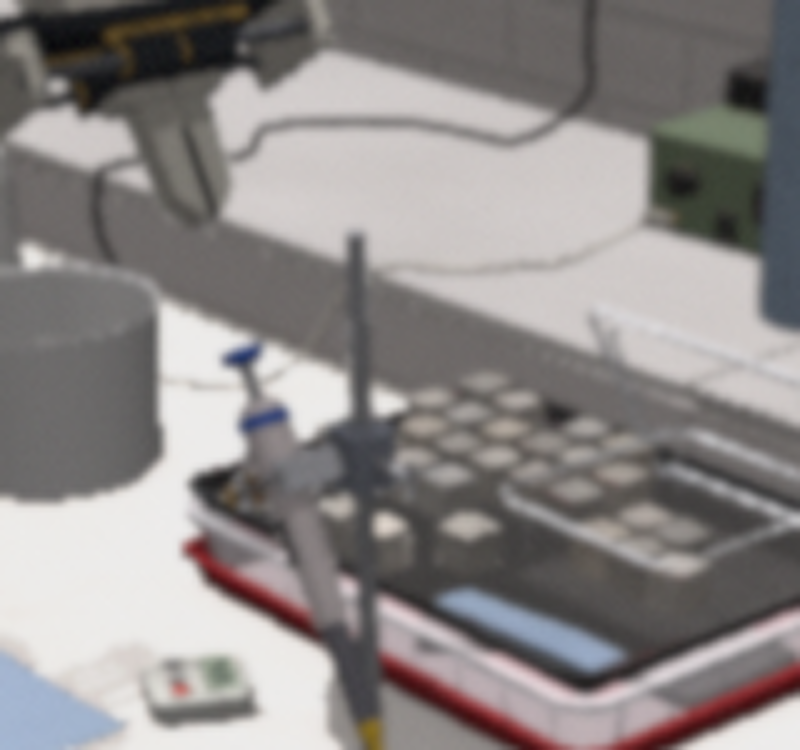

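View pics/t10c.png

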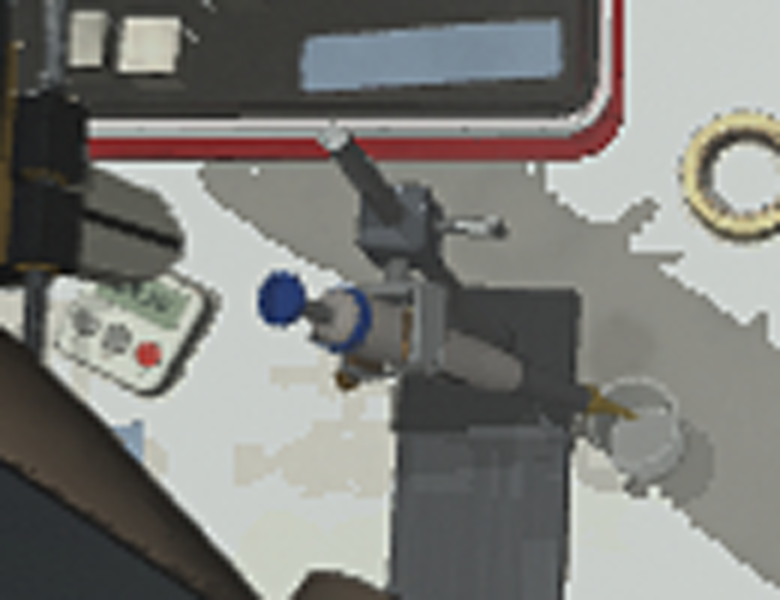

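View pics/wrist10.png

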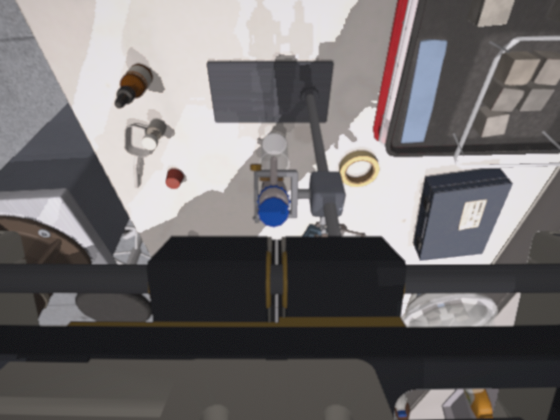

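Run:
```python
from pr import *
c=eyes.get_calibration('wrist');im=cv2.imread('pics/wrist10.png')
hsv=cv2.cvtColor(im,cv2.COLOR_BGR2HSV);m=cv2.inRange(hsv,(110,150,60),(130,255,255))
n,l,st,ce=cv2.connectedComponentsWithStats(m);print([(st[i].tolist(),ce[i].round(1).tolist()) for i in range(1,n) if st[i][4]>30])
cv2.imwrite('pics/w10c.png',cv2.resize(im[150:240,230:320],None,fx=8,fy=8,interpolation=cv2.INTER_CUBIC))
print('pred',proj(c,e),'p',p)
for v in (207,209,211):print(unproj(c,274,v,z=.28))
```

```text
[([259, 198, 30, 28, 259], [273.7, 210.6])]
pred (np.float64(273.0599024742603), np.float64(214.3401422115912)) p [0.57036394 0.4048022  0.34594081]
[0.56814345 0.37936928 0.28      ]
[0.56801978 0.37738277 0.28      ]
[0.56789458 0.37537183 0.28      ]
```

View pics/w10c.png

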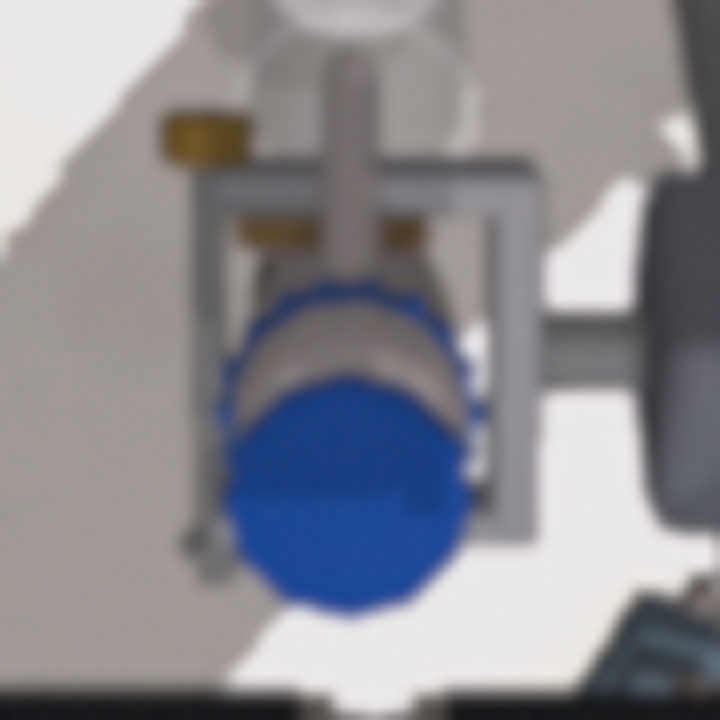

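```bash
python3 st.py
python3 - <<'E'
from pr import *
for b in (.07,.018,.008):print(b,row(e-zp*b,Rp,p,R))
E
```

```text
12.8 J [-0.76  0.8  -0.26  0.79  0.49  2.   -0.93] p [0.5704 0.4048 0.3459] az -92.8 tilt 29.7 xz 0.005 w 0.007 F [ 0.1 -0.7  0.9]
0.07 (array([-0.0034, -0.0088,  0.0072]), array([-0.0057, -0.0018, -0.0061]))
0.018 (array([-0.0035, -0.0082,  0.1112]), array([-0.0057, -0.0018, -0.0061]))
0.008 (array([-0.0036, -0.0081,  0.1312]), array([-0.0057, -0.0018, -0.0061]))
```

Call:
play_rows --rows '[[[0, -0.003, 0.05], [-0.002, 0, -0.002], -1], [[-0.002, -0.006, 0.09], [-0.004, 0, -0.004], -1], [[-0.0035, -0.008, 0.11], [-0.006, -0.002, -0.006], -1], [[-0.0035, -0.008, 0.11], [-0.006, -0.002, -0.006], -1], [[-0.0035, -0.008, 0.11], [-0.006, -0.002, -0.006], -1], [[-0.0035, -0.008, 0.11], [-0.006, -0.002, -0.006], -1]]'

```text
clock: 13.4
position: [0.5666, 0.3831, 0.2958]
ee_rot: [2.616, -0.065, -0.018]
force: [-0.2, -0.0, -0.6]
width: 0.006
```

```bash
python3 st.py
python3 - <<'E'
from pr import *
for b in (.018,.008):print(b,row(e-zp*b,Rp,p,R))
print('axis coord of TCP rel e',Rp.inv().apply(p-e))
im,d=eyes.get_image('scene');cv2.imwrite('pics/s11c.png',cv2.resize(im[70:170,180:300,::-1],None,fx=6,fy=6,interpolation=cv2.INTER_CUBIC))
im,d=eyes.get_image('top');cv2.imwrite('pics/t11c.png',cv2.resize(im[120:220,120:250,::-1],None,fx=6,fy=6,interpolation=cv2.INTER_CUBIC))
E
```

```text
13.4 J [-0.72  0.77 -0.28  0.96  0.48  1.87 -0.98] p [0.5666 0.3831 0.2958] az -92.9 tilt 30.1 xz -0.000 w 0.006 F [-0.2 -0.  -0.6]
0.018 (array([0.002 , 0.0035, 0.0024]), array([ 0.0015, -0.0009,  0.0021]))
0.008 (array([0.002 , 0.0034, 0.0224]), array([ 0.0015, -0.0009,  0.0021]))
axis coord of TCP rel e [-0.00099252 -0.00173774 -0.01921283]
```

View pics/s11c.png

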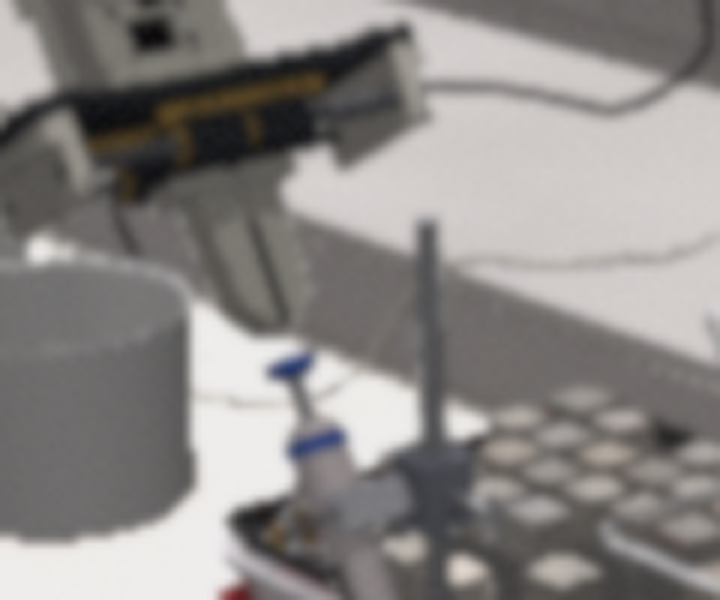

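View pics/t11c.png

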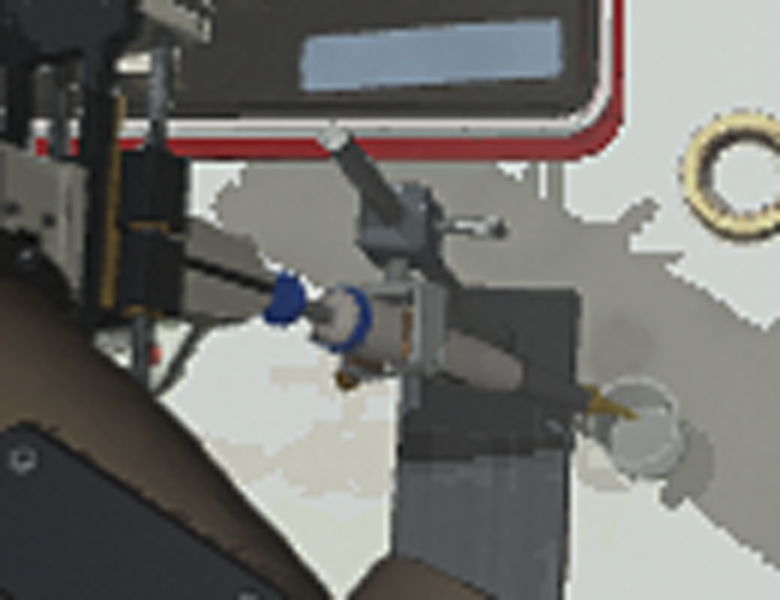

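Run:
```python
from pr import *
T=eyes.get_calibration('top');S=eyes.get_calibration('scene');zz=R.as_matrix()[:,2];yy=R.as_matrix()[:,1]
f=lambda X:((np.array(proj(T,X))-120)*6).round(0);g=lambda X:((np.array(proj(S,X))-[180,70])*6).round(0)
# camera is on -y tool... visible slot edges both y sides
for b in (-.008,.03):
  for w in (-.0095,0,.0095):print(b,w,f(p-zz*b+yy*w),g(p-zz*b+yy*w))
print('button',f(e),g(e), 'obs top (282,298)->', 'obs scene (292,366)')
```

```text
-0.008 -0.0095 [232. 294.] [260. 337.]
-0.008 0 [249. 292.] [270. 331.]
-0.008 0.0095 [266. 289.] [281. 325.]
0.03 -0.0095 [160. 271.] [230. 251.]
0.03 0 [177. 268.] [240. 245.]
0.03 0.0095 [194. 266.] [251. 238.]
button [272. 295.] [283. 354.] obs top (282,298)-> obs scene (292,366)
```

Call:
play_rows --rows '[[[0.001, 0.002, 0.01], [0, 0, 0], -1], [[0.002, 0.0035, 0.018], [0, 0, 0], -1], [[0.002, 0.0035, 0.018], [0, 0, 0], -1], [[0.002, 0.0035, 0.018], [0, 0, 0], -1]]'

```text
clock: 13.9
position: [0.5672, 0.3763, 0.2878]
ee_rot: [2.614, -0.065, -0.019]
force: [-0.1, 0.6, -0.1]
width: 0.009
```

```bash
cat > fx.py <<'E'
from pr import *
print(s['clock'],'rel e mm',(Rp.inv().apply(p-e)*1000).round(2),'turn',np.degrees((Rp.inv()*R).as_rotvec()).round(2),'Fax %.2f'%(-np.array(s['force'])@zp),'F',np.round(s['force'],1))
E
python3 fx.py
```

```text
13.9 rel e mm [-0.07  0.18 -8.93] turn [-0.2   0.01 -0.14] Fax 0.22 F [-0.1  0.6 -0.1]
```

Call:
play_rows --rows '[[[0, 0, 0.003], [0, 0, 0], -1], [[0, 0, 0.006], [0, 0, 0], -1], [[0, 0, 0.008], [0, 0, 0], -1], [[0, 0, 0.008], [0, 0, 0], -1]]'

```text
clock: 14.3
position: [0.567, 0.3744, 0.2844]
ee_rot: [2.614, -0.065, -0.019]
force: [0.4, 0.7, 2.2]
width: 0.006
```

```bash
python3 fx.py; python3 fx.py
```

```text
14.3 rel e mm [-0.1   0.14 -4.96] turn [-0.2   0.01 -0.14] Fax 2.24 F [0.4 0.7 2.2]
14.3 rel e mm [-0.1   0.14 -4.96] turn [-0.2   0.01 -0.14] Fax 2.24 F [0.4 0.7 2.2]
```

Call:
play_rows --rows '[[[0, 0, 0.003], [0, 0, 0], -1], [[0, 0, 0.006], [0, 0, 0], -1], [[0, 0, 0.009], [0, 0, 0], -1], [[0, 0, 0.009], [0, 0, 0], -1], [[0, 0, 0.009], [0, 0, 0], -1]]'

```text
clock: 14.8
position: [0.5669, 0.3722, 0.2805]
ee_rot: [2.614, -0.065, -0.019]
force: [1.5, 1.2, 3.8]
width: 0.007
```

```bash
python3 fx.py
```

```text
14.8 rel e mm [-0.13  0.1  -0.55] turn [-0.19  0.01 -0.15] Fax 3.94 F [1.5 1.2 3.8]
```

Call:
play_rows --rows '[[[0, 0, 0.001], [0, 0, 0], -1], [[0, 0, 0.002], [0, 0, 0], -1], [[0, 0, 0.002], [0, 0, 0], -1]]'

```text
clock: 15.1
position: [0.5669, 0.3716, 0.2796]
ee_rot: [2.614, -0.065, -0.019]
force: [1.4, 1.1, 4.7]
width: 0.006
```

```bash
python3 fx.py
```

```text
15.1 rel e mm [-0.13  0.11  0.54] turn [-0.2   0.01 -0.15] Fax 4.63 F [1.4 1.1 4.7]
```

Call:
play_rows --rows '[[[0, 0, 0.001], [0, 0, 0], -1], [[0, 0, 0.001], [0, 0, 0], -1]]'

```text
clock: 15.3
position: [0.5668, 0.3714, 0.2791]
ee_rot: [2.614, -0.065, -0.019]
force: [1.4, 0.9, 3.7]
width: 0.009
```

```bash
python3 fx.py
```

```text
15.3 rel e mm [-0.14  0.08  1.04] turn [-0.19  0.01 -0.15] Fax 3.65 F [1.4 0.9 3.7]
```

Call:
play_rows --rows '[[[0, 0, 0.001], [0, 0, 0], -1], [[0, 0, 0.001], [0, 0, 0], -1]]'

```text
clock: 15.5
position: [0.5668, 0.3713, 0.279]
ee_rot: [2.614, -0.065, -0.019]
force: [0.8, 2.0, 6.4]
width: 0.005
```

```bash
python3 fx.py
```

```text
15.5 rel e mm [-0.17  0.08  1.22] turn [-0.17  0.03 -0.15] Fax 6.53 F [0.8 2.  6.4]
```

First stop found: the force stepped up to 6.5 N and the motion stalled. I rest here for a second.

Call:
play_rows --rows '[[[0, 0, 0], [0, 0, 0], -1], [[0, 0, 0], [0, 0, 0], -1], [[0, 0, 0], [0, 0, 0], -1], [[0, 0, 0], [0, 0, 0], -1], [[0, 0, 0], [0, 0, 0], -1], [[0, 0, 0], [0, 0, 0], -1], [[0, 0, 0], [0, 0, 0], -1], [[0, 0, 0], [0, 0, 0], -1], [[0, 0, 0], [0, 0, 0], -1], [[0, 0, 0], [0, 0, 0], -1]]'

```text
clock: 16.5
position: [0.5668, 0.3713, 0.279]
ee_rot: [2.614, -0.065, -0.019]
force: [1.8, 2.3, 5.9]
width: 0.002
```

```bash
python3 fx.py
```

```text
16.5 rel e mm [-0.14  0.1   1.21] turn [-0.17  0.03 -0.14] Fax 6.28 F [1.8 2.3 5.9]
```

Call:
play_rows --rows '[[[0, 0, 0.003], [0, 0, 0], -1], [[0, 0, 0.006], [0, 0, 0], -1], [[0, 0, 0.009], [0, 0, 0], -1], [[0, 0, 0.012], [0, 0, 0], -1], [[0, 0, 0.014], [0, 0, 0], -1], [[0, 0, 0.014], [0, 0, 0], -1]]'

```text
clock: 17.1
position: [0.5667, 0.3682, 0.2735]
ee_rot: [2.615, -0.065, -0.018]
force: [-0.3, 4.0, 9.4]
width: 0.007
```

```bash
python3 fx.py
```

```text
17.1 rel e mm [-0.13  0.08  7.5 ] turn [-0.11  0.07 -0.14] Fax 10.14 F [-0.3  4.   9.4]
```

Call:
play_rows --rows '[[[0, 0, 0.002], [0, 0, 0], -1], [[0, 0, 0.003], [0, 0, 0], -1], [[0, 0, 0.003], [0, 0, 0], -1]]'

```text
clock: 17.4
position: [0.5667, 0.3677, 0.2727]
ee_rot: [2.616, -0.065, -0.017]
force: [-0.2, 3.2, 11.5]
width: 0.003
```

```bash
python3 fx.py;  python3 - <<'E'
from h import *
im,d=eyes.get_image('scene');cv2.imwrite('pics/s12c.png',cv2.resize(im[90:250,200:300,::-1],None,fx=5,fy=5,interpolation=cv2.INTER_CUBIC)[:600*5//5+200])
im,d=eyes.get_image('top');cv2.imwrite('pics/t12c.png',cv2.resize(im[120:220,120:250,::-1],None,fx=6,fy=6,interpolation=cv2.INTER_CUBIC))
im,d=eyes.get_image('wrist');cv2.imwrite('pics/w12.png',im[:,:,::-1])
E
```

```text
17.4 rel e mm [-0.12  0.07  8.44] turn [-0.07  0.1  -0.13] Fax 11.52 F [-0.2  3.2 11.5]
```

View pics/s12c.png

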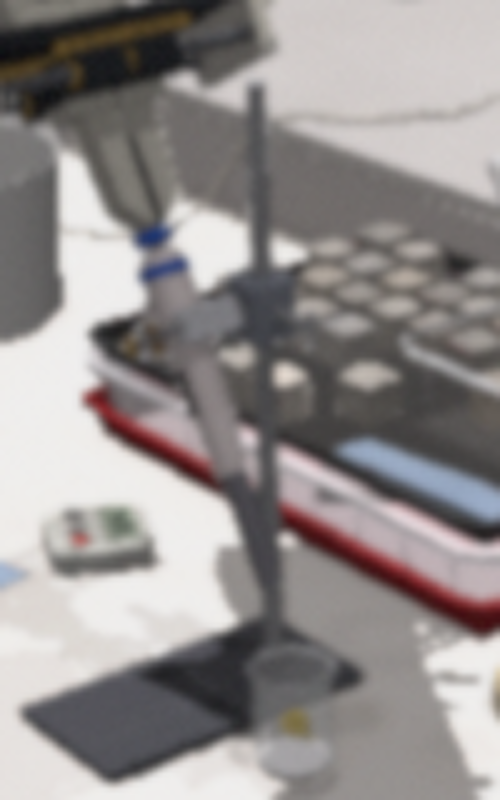

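View pics/t12c.png

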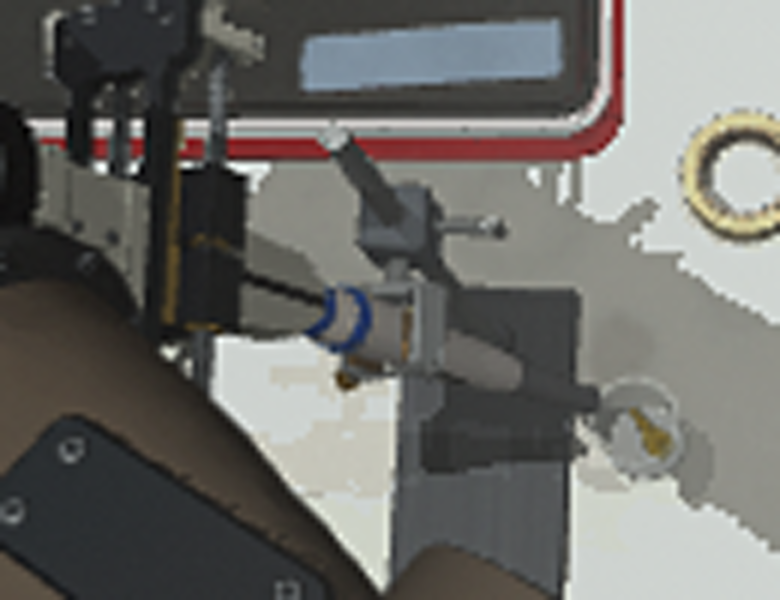

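The tip is off and lies in the beaker (top crop 648,432). I press a little more to be sure the button is at the second stop.

Call:
play_rows --rows '[[[0, 0, 0.001], [0, 0, 0], -1], [[0, 0, 0.002], [0, 0, 0], -1], [[0, 0, 0.003], [0, 0, 0], -1], [[0, 0, 0.003], [0, 0, 0], -1]]'

```text
clock: 17.95
position: [0.5666, 0.3677, 0.2726]
ee_rot: [2.618, -0.065, -0.015]
force: [0.2, 6.4, 17.6]
width: 0.002
```

```bash
python3 fx.py
```

```text
17.95 rel e mm [-0.15  0.02  8.6 ] turn [ 0.03  0.17 -0.12] Fax 18.40 F [ 0.2  6.4 17.6]
```

Second stop confirmed: 18 N and the motion stalled. I let the button back up smoothly.

Call:
play_rows --rows '[[[0, 0, -0.008], [0, 0, 0], -1], [[0, 0, -0.016], [0, 0, 0], -1], [[0, 0, -0.024], [0, 0, 0], -1], [[0, 0, -0.032], [0, 0, 0], -1], [[0, 0, -0.042], [0, 0, 0], -1], [[0, 0, -0.055], [0, 0, 0], -1], [[0, 0, -0.075], [0, 0, 0], -1], [[0, 0, -0.1], [0, 0, 0], -1]]'

```text
clock: 18.75
position: [0.5677, 0.3914, 0.3134]
ee_rot: [2.613, -0.065, -0.021]
force: [-0.2, 0.5, -0.7]
width: 0.003
```

```bash
python3 fx.py;python3 st.py;  python3 - <<'E'
from pr import *
im,d=eyes.get_image('scene');cv2.imwrite('pics/s13c.png',cv2.resize(im[90:250,200:300,::-1],None,fx=5,fy=5,interpolation=cv2.INTER_CUBIC))
for X,RR in (([.568,.42,.40],tiltR(-93,5,True)),([.568,.40,.42],tiltR(95,1)),): print(row(X,RR,p,R))
S=[('a',[.568,.42,.40],tiltR(-93,5,True)),('W2',[.565,.38,.43],tiltR(95,1)),('W1',[.53,.17,.36],tiltR(95,20)),('ret',p2-z2*.16,R2),('place',p2,R2),('lift',p2+[-.04,-.045,.12],R2),('tray',p1+[0,0,.12],R1),('pl',p1,R1),('bk',p1-z*.15,R1)]
sim(S,np.array(s['joints']))
E
```

```text
18.75 rel e mm [ -0.32  -0.06 -38.66] turn [-0.25 -0.05 -0.18] Fax -0.33 F [-0.2  0.5 -0.7]
18.75 J [-0.74  0.78 -0.27  0.9   0.48  1.92 -0.96] p [0.5677 0.3914 0.3134] az -93.1 tilt 30.2 xz -0.002 w 0.003 F [-0.2  0.5 -0.7]
(array([-0.0026,  0.0378, -0.1784]), array([0.4208, 0.0014, 0.0027]))
(array([-0.0007,  0.0924, -0.1928]), array([ 0.5198,  0.0356, -0.128 ]))
a [0.568 0.42  0.4  ] [-0.56  0.59 -0.38  0.94  0.26  1.71 -0.92] e 0.0000
W2 [0.565 0.38  0.43 ] [-0.43  0.5  -0.45  1.03  0.2   1.64 -0.72] e 0.0000
W1 [0.53 0.17 0.36] [ 0.19  0.27 -0.48  1.58 -0.23  1.26 -0.12] e 0.0000
ret [0.568 0.14  0.151] [ 0.5   0.69 -0.59  1.78 -0.54  0.92  0.46] e 0.0000
place [0.558 0.253 0.038] [ 0.34  0.86 -0.64  1.87 -0.6   0.59  0.5 ] e 0.0000
lift [0.518 0.208 0.158] [ 0.46  0.62 -0.66  1.92 -0.61  0.79  0.44] e 0.0000
tray [ 0.451 -0.139  0.16 ] [ 0.91  0.69 -0.49  1.7  -0.32  1.32  0.78] e 0.0000
pl [ 0.451 -0.139  0.04 ] [ 0.89  0.86 -0.46  1.75 -0.28  1.12  0.85] e 0.0000
bk [ 0.469 -0.243  0.146] [ 0.94  0.8  -0.43  1.48 -0.26  1.47  0.82] e 0.0000
```

View pics/s13c.png

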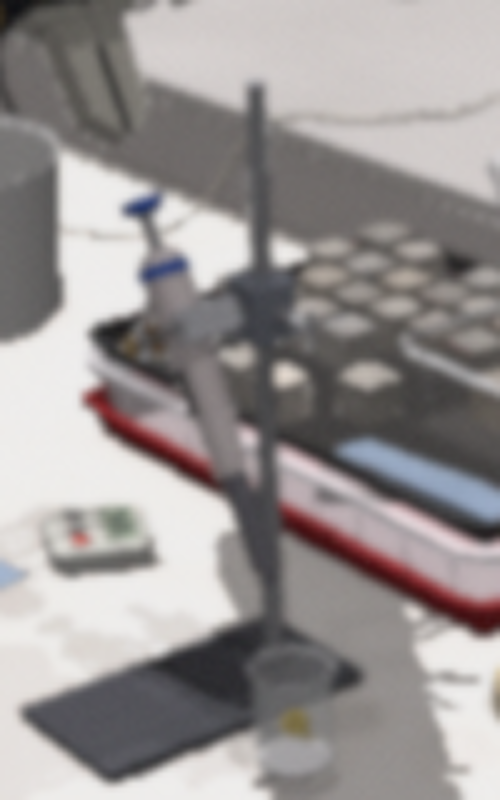

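The button is back fully up (170,205 in the crop) and the tip is in the beaker. I go back for the beaker.

Call:
play_rows --rows '[[[0, 0, -0.06], [0.05, 0, 0], -1], [[0, 0.02, -0.12], [0.17, 0, 0], -1], [[-0.002, 0.038, -0.178], [0.3, 0, 0], -1], [[-0.002, 0.065, -0.19], [0.42, 0.01, -0.04], -1], [[0, 0.092, -0.193], [0.52, 0.035, -0.128], -1], [[0, 0.092, -0.193], [0.52, 0.035, -0.128], -1]]'

```text
clock: 19.4
position: [0.5713, 0.3948, 0.4239]
ee_rot: [-3.117, -0.128, -0.01]
force: [1.3, -1.3, 0.9]
width: 0.008
```

```bash
python3 st.py;  python3 - <<'E'
from pr import *
print(row([.53,.17,.38],tiltR(95,20),p,R))
E
```

```text
19.4 J [-0.45  0.52 -0.44  1.01  0.2   1.63 -0.74] p [0.5713 0.3948 0.4239] az 76.2 tilt 1.3 xz 0.007 w 0.008 F [ 1.3 -1.3  0.9]
(array([-0.1197,  0.4432,  0.0774]), array([ 0.3126, -0.0078, -0.0039]))
```

Call:
play_rows --rows '[[[-0.03, 0.09, 0], [0, 0, 0], -1], [[-0.055, 0.18, 0], [0.02, 0, 0], -1], [[-0.08, 0.27, 0.01], [0.1, 0, 0], -1], [[-0.1, 0.36, 0.04], [0.2, 0, 0], -0.5], [[-0.12, 0.44, 0.077], [0.313, -0.008, -0.004], 0.2], [[-0.12, 0.443, 0.077], [0.313, -0.008, -0.004], 0.6], [[-0.12, 0.443, 0.077], [0.313, -0.008, -0.004], 0.6]]'

```text
clock: 20.1
position: [0.5284, 0.1706, 0.3759]
ee_rot: [-2.795, -0.116, 0.036]
force: [0.2, 1.7, 1.0]
width: 0.3
```

```bash
python3 st.py;  python3 - <<'E'
from pr import *
d=np.array([.5605,.252,.041]);P2=d+z2*.003
print(row(P2-z2*.14,R2,p,R), P2)
E
```

```text
20.1 J [ 0.18  0.27 -0.48  1.54 -0.22  1.3  -0.14] p [0.5284 0.1706 0.3759] az 96.6 tilt 19.8 xz -0.011 w 0.3 F [0.2 1.7 1. ]
(array([0.0833, 0.1954, 0.4346]), array([ 0.4208,  0.0076, -0.0072])) [0.56031511 0.25411325 0.03887868]
```

Call:
play_rows --rows '[[[0.015, 0.03, 0.07], [0.07, 0, 0], 0.6], [[0.03, 0.065, 0.145], [0.15, 0, 0], 0.6], [[0.05, 0.1, 0.23], [0.24, 0, 0], 0.6], [[0.065, 0.14, 0.31], [0.32, 0, 0], 0.6], [[0.083, 0.18, 0.39], [0.42, 0.007, -0.007], 0.6], [[0.083, 0.195, 0.434], [0.42, 0.007, -0.007], 0.6], [[0.083, 0.195, 0.434], [0.42, 0.007, -0.007], 0.6], [[0.083, 0.195, 0.434], [0.42, 0.007, -0.007], 0.6]]'

```text
clock: 20.9
position: [0.5693, 0.1636, 0.1412]
ee_rot: [-2.351, -0.118, 0.045]
force: [-0.0, 0.1, 0.8]
width: 0.802
```

```bash
python3 st.py;  python3 - <<'E'
from pr import *
c=eyes.get_calibration('wrist');im,_=eyes.get_image('wrist');cv2.imwrite('pics/w14.png',im[:,:,::-1])
P2=np.array([.5603,.2545,.039])
print(row(P2,R2,p,R),proj(c,[.5605,.252,.058]),proj(c,[.5605,.252,.003]))
E
```

```text
20.9 J [ 0.46  0.7  -0.59  1.79 -0.55  0.89  0.46] p [0.5693 0.1636 0.1412] az 95.5 tilt 45.1 xz 0.003 w 0.802 F [-0.   0.1  0.8]
(array([-0.0005,  0.0159,  0.2736]), array([-0.0022,  0.0059,  0.0103])) (np.float64(275.25423390924465), np.float64(199.66554571563972)) (np.float64(275.234346776473), np.float64(228.24489541511585))
```

View pics/w14.png

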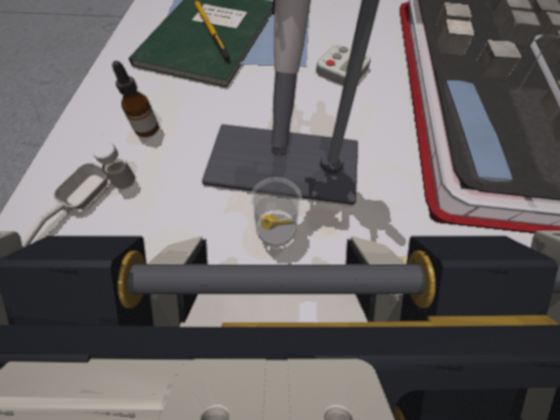

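Call:
play_rows --rows '[[[0, 0.016, 0.03], [0, 0.006, 0.01], 0.6], [[0, 0.016, 0.1], [0, 0.006, 0.01], 0.6], [[0, 0.016, 0.17], [0, 0.006, 0.01], 0.6], [[0, 0.016, 0.23], [0, 0.006, 0.01], 0.6], [[0, 0.016, 0.274], [0, 0.006, 0.01], 0.6], [[0, 0.016, 0.274], [0, 0.006, 0.01], 0.6], [[0, 0.016, 0.274], [0, 0.006, 0.01], 0.6]]'

```text
clock: 21.65
position: [0.5618, 0.2526, 0.0396]
ee_rot: [-2.354, -0.102, 0.038]
force: [0.0, -0.4, 0.3]
width: 0.801
```

```bash
python3 st.py;  python3 - <<'E'
from pr import *
c=eyes.get_calibration('wrist');im,_=eyes.get_image('wrist');cv2.imwrite('pics/w15.png',im[:,:,::-1])
E
```

```text
21.65 J [ 0.34  0.86 -0.62  1.87 -0.61  0.59  0.51] p [0.5618 0.2526 0.0396] az 94.7 tilt 45.0 xz 0.003 w 0.801 F [ 0.  -0.4  0.3]
```

View pics/w15.png

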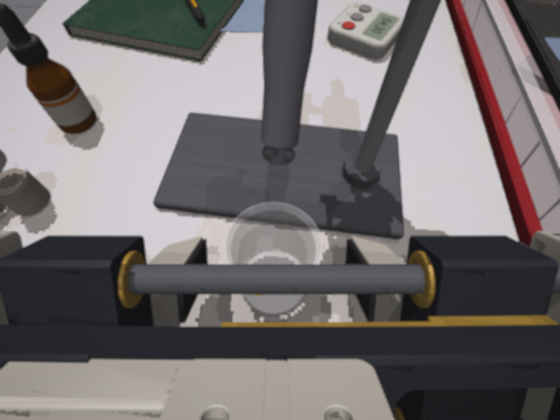

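Call:
play_rows --rows '[[[0, 0, 0], [0, 0, 0], 0.2], [[0, 0, 0], [0, 0, 0], -0.2], [[0, 0, 0], [0, 0, 0], -0.2], [[0, 0, 0], [0, 0, 0], -0.2], [[0, 0, 0], [0, 0, 0], -0.2], [[0, 0, 0], [0, 0, 0], -0.2], [[0, 0, 0], [0, 0, 0], -0.2], [[0, 0, 0], [0, 0, 0], -0.2]]'

```text
clock: 22.5
position: [0.561, 0.2515, 0.0374]
ee_rot: [-2.354, -0.098, 0.04]
force: [0.2, -1.0, 2.3]
width: 0.477
```

```bash
python3 st.py;  python3 - <<'E'
from pr import *
R2=R
for X in ([0,0,.005],[-.04,-.045,.02],[-.04,-.045,.11]): print(row(p+X,R2,p,R))
E
```

```text
22.5 J [ 0.34  0.86 -0.62  1.87 -0.61  0.59  0.51] p [0.561  0.2515 0.0374] az 94.8 tilt 45.0 xz 0.000 w 0.477 F [ 0.2 -1.   2.3]
(array([ 0.    , -0.0071, -0.0071]), array([0., 0., 0.]))
(array([-0.0872,  0.0303, -0.087 ]), array([0., 0., 0.]))
(array([-0.0872, -0.097 , -0.2142]), array([0., 0., 0.]))
```

Call:
play_rows --rows '[[[0, -0.004, -0.004], [0, 0, 0], -0.2], [[0, -0.009, -0.009], [0, 0, 0], -0.2], [[-0.03, 0.003, -0.035], [0, 0, 0], -0.2], [[-0.065, 0.02, -0.068], [0, 0, 0], -0.2], [[-0.087, 0.02, -0.097], [0, 0, 0], -0.2], [[-0.087, -0.01, -0.13], [0, 0, 0], -0.2], [[-0.087, -0.05, -0.17], [0, 0, 0], -0.2], [[-0.087, -0.09, -0.205], [0, 0, 0], -0.2], [[-0.087, -0.1, -0.216], [0, 0, 0], -0.2], [[-0.087, -0.1, -0.216], [0, 0, 0], -0.2]]'

```text
clock: 23.5
position: [0.5215, 0.2069, 0.1502]
ee_rot: [-2.355, -0.1, 0.037]
force: [0.5, 0.3, -1.4]
width: 0.478
```

```bash
python3 st.py;  python3 - <<'E'
from pr import *
im,_=eyes.get_image('wrist');cv2.imwrite('pics/w16.png',im[:,:,::-1])
print(row(np.array([.451,-.139,.16]),R1,p,R),row(np.array([.451,-.139,.041]),R1,p,R))
E
```

```text
23.5 J [ 0.45  0.64 -0.65  1.92 -0.62  0.78  0.45] p [0.5215 0.2069 0.1502] az 94.6 tilt 45.0 xz 0.003 w 0.478 F [ 0.5  0.3 -1.4]
(array([-0.1981,  0.465 , -0.4934]), array([ 0.0005, -0.0635, -0.0597])) (array([-0.1988,  0.6333, -0.325 ]), array([ 0.0005, -0.0635, -0.0597]))
```

View pics/w16.png

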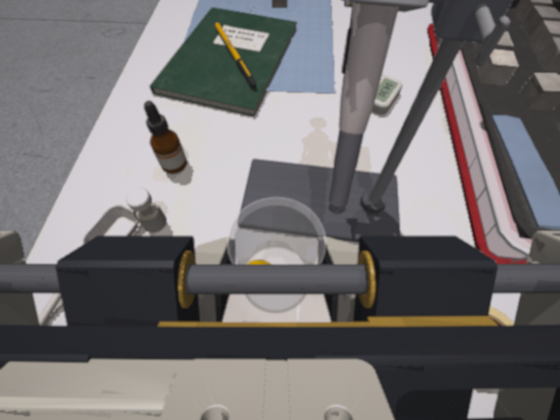

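The beaker is held upright with the tip inside (258,266). I carry it to the tray.

Call:
play_rows --rows '[[[-0.01, 0.025, -0.03], [0, -0.003, -0.003], -0.2], [[-0.03, 0.07, -0.08], [0, -0.01, -0.01], -0.2], [[-0.055, 0.125, -0.135], [0, -0.018, -0.018], -0.2], [[-0.08, 0.185, -0.195], [0, -0.025, -0.025], -0.2], [[-0.105, 0.245, -0.26], [0, -0.033, -0.033], -0.2], [[-0.13, 0.305, -0.325], [0, -0.042, -0.04], -0.2], [[-0.155, 0.365, -0.39], [0, -0.05, -0.048], -0.2], [[-0.175, 0.415, -0.44], [0, -0.056, -0.055], -0.2], [[-0.19, 0.45, -0.475], [0, -0.063, -0.06], -0.2], [[-0.198, 0.465, -0.493], [0, -0.063, -0.06], -0.2]]'

```text
clock: 24.55
position: [0.4496, -0.1415, 0.1568]
ee_rot: [-2.348, -0.199, 0.089]
force: [0.3, 0.1, -1.1]
width: 0.474
```

```bash
python3 st.py;  python3 - <<'E'
from pr import *
im,_=eyes.get_image('wrist');cv2.imwrite('pics/w17.png',im[:,:,::-1])
p,R,s=pose()
for z_ in (.046,.041,.0395):print(row(np.array([.451,-.139,z_]),R1,p,R))
E
```

```text
24.55 J [ 0.9   0.69 -0.48  1.7  -0.33  1.32  0.78] p [ 0.4496 -0.1415  0.1568] az 100.0 tilt 45.1 xz -0.004 w 0.474 F [ 0.3  0.1 -1.1]
(array([0.0048, 0.1531, 0.1609]), array([-0.0007, -0.    , -0.0057]))
(array([0.0049, 0.1602, 0.168 ]), array([-0.0007, -0.    , -0.0057]))
(array([0.0049, 0.1623, 0.1701]), array([-0.0007, -0.    , -0.0057]))
```

View pics/w17.png

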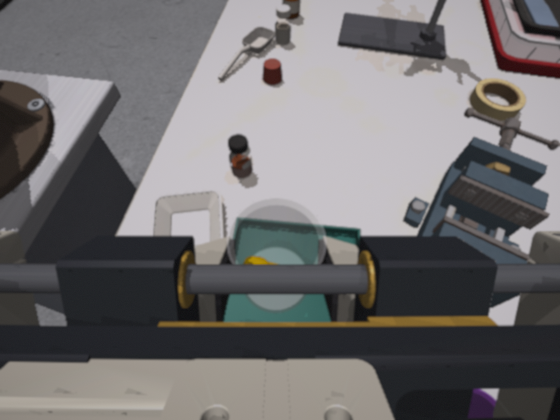

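Call:
play_rows --rows '[[[0.002, 0.04, 0.042], [0, 0, -0.003], -0.2], [[0.004, 0.08, 0.084], [0, 0, -0.005], -0.2], [[0.005, 0.12, 0.126], [0, 0, -0.005], -0.2], [[0.005, 0.145, 0.152], [0, 0, -0.005], -0.2], [[0.005, 0.153, 0.161], [0, 0, -0.005], -0.2], [[0.005, 0.157, 0.165], [0, 0, -0.005], -0.2], [[0.005, 0.16, 0.168], [0, 0, -0.005], -0.2], [[0.005, 0.16, 0.168], [0, 0, -0.005], -0.2]]'

```text
clock: 25.4
position: [0.4526, -0.1357, 0.0433]
ee_rot: [-2.348, -0.211, 0.084]
force: [-0.7, -0.4, 0.2]
width: 0.481
```

```bash
python3 st.py
```

```text
25.4 J [ 0.88  0.85 -0.46  1.75 -0.29  1.13  0.85] p [ 0.4526 -0.1357  0.0433] az 100.1 tilt 45.0 xz 0.003 w 0.481 F [-0.7 -0.4  0.2]
```

Call:
play_rows --rows '[[[0, 0.0014, 0.0014], [0, 0, 0], -0.2], [[0, 0.0028, 0.0028], [0, 0, 0], -0.2], [[0, 0.0028, 0.0028], [0, 0, 0], -0.2]]'

```text
clock: 25.7
position: [0.4522, -0.1357, 0.0409]
ee_rot: [-2.348, -0.21, 0.085]
force: [0.5, -0.9, -1.3]
width: 0.477
```

Call:
play_rows --rows '[[[0, 0.001, 0.001], [0, 0, 0], -0.2], [[0, 0.0014, 0.0014], [0, 0, 0], -0.2], [[0, 0.0014, 0.0014], [0, 0, 0], -0.2]]'

```text
clock: 26.0
position: [0.4522, -0.1355, 0.0402]
ee_rot: [-2.347, -0.211, 0.085]
force: [-0.1, -1.8, 5.9]
width: 0.48
```

Contact at 5.9 N: the beaker is on the tray floor. I release and back out.

Call:
play_rows --rows '[[[0, -0.0007, -0.0007], [0, 0, 0], -0.2], [[0, -0.0007, -0.0007], [0, 0, 0], 0.1], [[0, -0.0007, -0.0007], [0, 0, 0], 0.4], [[0, -0.0007, -0.0007], [0, 0, 0], 0.6], [[0, -0.0007, -0.0007], [0, 0, 0], 0.6], [[0, -0.001, -0.02], [0, 0, 0], 0.6], [[0, -0.001, -0.06], [0, 0, 0], 0.6], [[0, -0.001, -0.13], [0, 0, 0], 0.6], [[0, -0.001, -0.21], [0, 0, 0], 0.6], [[0, -0.001, -0.28], [0, 0, 0], 0.6]]'

```text
clock: 27.0
position: [0.4696, -0.2346, 0.1408]
ee_rot: [-2.349, -0.21, 0.084]
force: [0.6, -0.0, -0.7]
width: 0.799
```

Call:
play_rows --rows '[[[0, -0.05, -0.05], [0, 0, 0], 0.6], [[0, -0.1, -0.12], [0, 0, 0], 0.6], [[0, -0.14, -0.16], [0, 0, 0], 0.6], [[0, -0.14, -0.16], [0, 0, 0], 0.6], [[0, -0.14, -0.16], [0, 0, 0], 0.6], [[0, -0.14, -0.16], [0, 0, 0], 0.6]]'

```text
clock: 27.6
position: [0.4701, -0.2399, 0.2443]
ee_rot: [-2.347, -0.21, 0.086]
force: [0.2, -0.0, -0.4]
width: 0.799
```

```bash
python3 st.py;  python3 - <<'E'
from h import *
im,_=eyes.get_image('wrist');cv2.imwrite('pics/w18.png',im[:,:,::-1])
im,_=eyes.get_image('top');cv2.imwrite('pics/t18.png',cv2.resize(im[150:280,150:390,::-1],None,fx=3.3,fy=3.3,interpolation=cv2.INTER_CUBIC))
im,_=eyes.get_image('scene');cv2.imwrite('pics/s18.png',im[:,:,::-1])
E
```

```text
27.6 J [ 0.94  0.7  -0.44  1.41 -0.3   1.62  0.77] p [ 0.4701 -0.2399  0.2443] az 100.2 tilt 45.1 xz 0.000 w 0.799 F [ 0.2 -0.  -0.4]
```

View pics/w18.png

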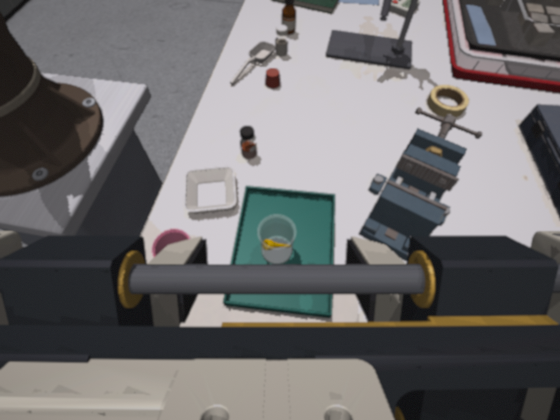

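View pics/t18.png

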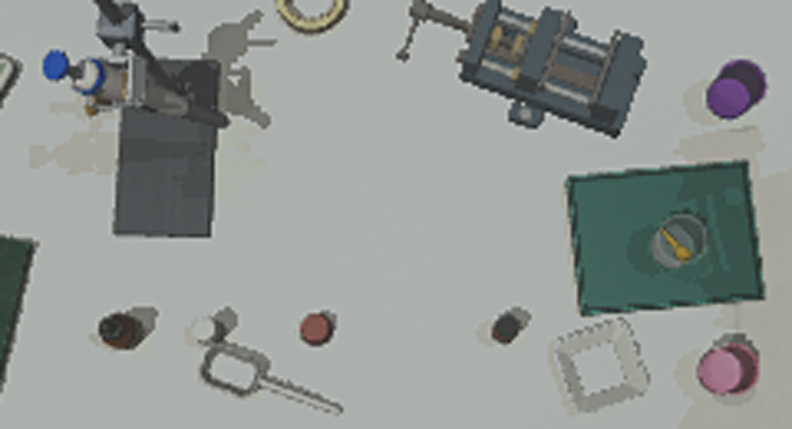

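View pics/s18.png

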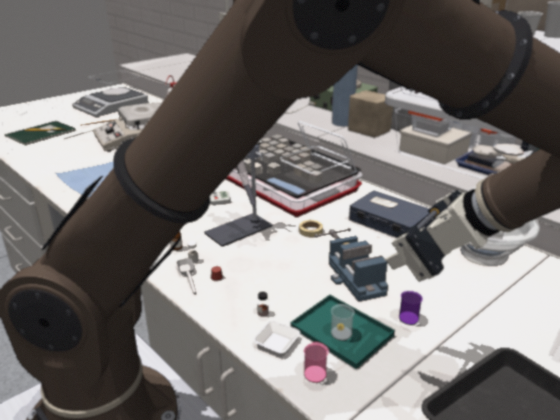

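The beaker stands upright in the tray with the tip in it (top crop 678,241). The vials, bung, dropper bottle and look-alikes have not moved, the button is up, and the gripper touches nothing.

```bash
python3 -c "
from cell import arm
print(arm.sign_off())"
```

```text
the job is handed in; nothing more can be done
None
```

The job is done and handed in at about 28 s, well inside the 72 s limit. The used tip is in the glass beaker, and the beaker stands upright in the green tray.

- **Beaker out:** I gripped it from the side with 10 N and stood it under the tip. By the wrist camera it was within about 2 mm of centre.
- **Button press:** I pressed along the axis to the first stop, where the force stepped to about 6.5 N, and rested there for 1 s. I then pressed to the second stop, where motion stalled at about 18 N. The tip dropped into the beaker and the button came all the way back up.
- **Beaker back:** I set it on the tray floor with light contact, about 6 N, and backed the gripper clear.

**Last checks:** the final pictures show the beaker upright in the tray with the tip in it. The dropper bottle, vials, bung and the pink and purple look-alikes are where they were. The gripper touched nothing and read no force.

**Failed or disagreed:**
- My first approach pose for the beaker was out of reach because three joints ran to their range ends. I came in from the other side instead.
- The wrist and fixed cameras disagreed by 3–6 mm on the tip and button positions, so I used values in between.

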